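# Set the label dispenser's guide roller with the plug gauge

### The job

Set the label dispenser's guide to the plug gauge: with the barrel lying on the sloping deck against the fixed rail, beside the roller, turn the eccentric's wing until the roller just touches it, then draw the gauge out lengthways along the rail, handle first, until the barrel has passed the roller, to feel that it slides without shake. Leave the roller at that setting, and put the gauge away in the rack, its barrel pressed, not dropped, fully home in both spring clips. Leave everything else on the bench as it is.

Things in the scene. Friction and masses are not known exactly. Their poses are not given: they have to be found in the camera images.
- gauge_handle (a point): Middle of the plug gauge's black handle, on its axis. The gauge is one loose round bar 185 mm long, 0.14 kg: a steel barrel 40 mm in diameter, 110 long, then a coaxial handle 20 mm in diameter, 75 long. Its y axis runs from barrel to handle; x, z turn as it rolls. It starts lying on the bench, axis 20 mm up, and balances 35 mm inside the barrel from the handle: held by the handle it wants 40 N of grip.
- gauge_barrel (a point): Centre of the gauge's barrel, on its axis; y along the axis towards the handle. The barrel ends at y = -55 and 55 mm, the handle's middle is at 92.5 mm, its end at 130 mm.
- deck: Aluminium deck of the label dispenser, fixed, sloping 30 degrees down to the robot. Axes: x up the slope, y level along the rail, z square out of the deck; z = 0 is its surface, from x = -30 to 105, y = -110 to 55 mm (past y = 55 all is free down to the bench). Origin: at the foot of the rail's upper face, level with the eccentric. A label roll 156 mm across stands at y = -283 to -127 mm.
- rail (a point): Top edge of the fixed steel edge rail's upper face, half-way along it. The rail stands on the deck: upper face at deck x = 0, 12 mm thick, 26 mm high, from deck y = -70 to 30 mm. Axes as the deck's.
- seat (a point): Where the centre of the barrel goes for setting: deck x = 20, y = -5, z = 20 mm, axes as the deck's. Laid there, between rail and roller with its axis along y, the gauge rests by its own weight on deck and rail. The handle belongs on the +y side, overhanging the deck's end (its middle at deck y = 87 mm), clear of rail and roller.
- roller (a point): Centre of the white guide roller, 36 mm in diameter, from 2 to 42 mm above the deck, which spins freely on the eccentric. In deck axes it is at x = 55.5 + 10 cos q, y = 10 sin q, z = 20 mm, q being eccentric. The gap from rail to roller is its x less 18 mm, so 37.5 + 10 cos q mm.
- eccentric (a joint): Angle q of the eccentric bolt, rad, 0 to 2.6, counter-clockwise looking down on the deck; it stays where it is left (friction 0.1 N m). At 0 the wing's nose points up the slope and the gap is widest, 47.5 mm; it starts at 0 to 0.55. The roller meets a 40 mm gauge lying at the rail at q = 1.32; there the gap closes by 9.7 mm a radian.
- wing (a point): Grip point of the eccentric's black wing head, on the bolt's axis, which is square to the deck at deck x = 55.5, y = 0; the point is 67 mm above the deck. The wing is a lever 14 mm thick, from 53 to 81 mm above the deck, reaching 9 mm behind the axis and 48 mm before it (28 mm, then a nose 10 mm thick). x points to the nose, z out of the deck along the bolt.
- rack: Gauge rack, fixed on the bench: plywood base 74 x 125 x 15 mm with two steel spring clips, each 14 mm wide, at y = -38 and 38 mm. Origin: centre of the base's underside; z up, y along the gauge's place. The barrel lies free between the clips for 62 mm. A clip is a pair of spring fingers whose lips, 50 mm above the bench, leave a mouth 30 mm wide; their tips reach 59 mm.
- clips (a point): Where the barrel's centre is when home in the clips, 38 mm above the bench; axes as the rack's. Laid on the lips the barrel stays there, axis about 64 mm above the bench; pressed straight down half-way between the clips (10 to 14 N; held round the barrel it cannot roll aside) the lips spring apart and close over it, and it stands on the clip floors. The handle may stick out at either end.
- label_roll: Bystander: loose roll core with kraft labels, 96 mm across, 36 mm tall, lying flat; origin at the centre of its underside. Leave it alone.
- card_pack: Bystander: pack of white cards 86 x 54 x 16 mm; origin at the centre of its underside. Leave it alone.
- gift_box: Bystander: white lidded box 93 x 93 x 46 mm; origin at the centre of its underside. Leave it alone.
- mail_box: Bystander: brown card box 120 x 80 x 40 mm; origin at the centre of its underside. Leave it alone.
- tape_stand: Bystander: grey bench tape holder 75 x 150 mm, 125 mm tall; origin at the centre of its underside. Leave it alone.
- coffee_cup: Bystander: black lidded cup, 84 mm across, 112 mm tall; origin at the centre of its underside. Leave it alone.
- marker: Bystander: flat-sided marker pen 130 x 16 x 15 mm; origin at the centre of its underside. Leave it alone.
Mind the look-alikes: they are no part of the job. What is shaped like the rack but yellow is not meant.

How it is judged:
On the way, in this order (a step that is already met when the one before it is completed fails the run):
1. the barrel lies on deck and rail (axis within 3.5 mm of its seat, barrel centre at deck y -35 to 15 mm) and the roller is set to it: gap 39 to 41.5 mm (x of gauge_barrel in the frame of deck between 0.0165 and 0.0235 m and z of gauge_barrel in the frame of deck between 0.016 and 0.024 m and angle between the y axis of gauge_barrel and the y axis of deck, either way round below 0.08 rad and y of gauge_barrel in the frame of deck between -0.035 and 0.015 m and x of roller in the frame of deck between 0.057 and 0.0595 m), for 0.3 s.
2. still on deck and rail, with the gap 39 to 41.5 mm, the gauge has been drawn out until its barrel centre is past deck y = 60 mm, clear of the roller (x of gauge_barrel in the frame of deck between 0.0165 and 0.0235 m and z of gauge_barrel in the frame of deck between 0.016 and 0.024 m and angle between the y axis of gauge_barrel and the y axis of deck, either way round below 0.08 rad and y of gauge_barrel in the frame of deck above 0.06 m and x of roller in the frame of deck between 0.057 and 0.0595 m), for 0.1 s.
At the end, for the whole second after the job is handed in: The gauge is at rest in the rack with its barrel home in both clips (axis within 4 mm of the clips' middle line, 34 to 41.5 mm above the bench, along the rack within 0.08 rad, centred within 20 mm), and the roller still stands 39 to 41.5 mm from the rail (x of gauge_barrel in the frame of rack between -0.004 and 0.004 m and y of gauge_barrel in the frame of rack between -0.02 and 0.02 m and z of gauge_barrel in the frame of rack between 0.034 and 0.0415 m and angle between the y axis of gauge_barrel and the y axis of rack, either way round below 0.08 rad and x of roller in the frame of deck between 0.057 and 0.0595 m and linear speed of gauge below 0.01 m/s); the robot touches nothing.
It fails at once if a bystander is pushed more than 30 mm (distance of any of label_roll, card_pack, gift_box, mail_box, tape_stand, coffee_cup, marker from where it was at the start of the episode above 0.03 m).
It fails at once if the gauge is dropped into the clips: faster than 0.45 m/s while over their mouths (x of gauge_barrel in the frame of rack between -0.03 and 0.03 m and y of gauge_barrel in the frame of rack between -0.05 and 0.05 m and z of gauge_barrel in the frame of rack between 0.055 and 0.09 m and linear speed of gauge above 0.45 m/s).
It also fails if it takes over 72 s, if anything falls off the work surface, if the arm or the gripper's body presses on something with over 40 N, if the wrist force passes 120 N, or if a joint passes its speed limit or range.

### The arm

A 6-joint arm with a two-finger parallel gripper is mounted at the origin on the work surface. World frame = base frame: x ahead of the robot, y to its left, z up, the work surface at z = 0. Lengths are in m, angles in rad, forces in N, time in s.
With the tool pointing down it reaches from about 0.35 to 0.775 m from the base axis. Payload 5.5 kg.
Tool frame: the origin (TCP) lies on the mounting face of the last link; the fingertips stand 173 mm ahead of it and the grasp point (between the pads) lies 155 mm ahead of it; z points along the fingers, y is the direction in which the jaws open and shut (so a half turn about z gives the same grasp; the last joint's range is limited). The gripper opens to 85 mm and grips with 20 to 120 N. Pads are 22 mm wide; open, the fingers measure 114 mm over their backs; the gripper's body (76 mm by 85 mm) begins 54 mm behind the grasp point. The pads swing forward as they close: fully open they stand 13 mm farther back than shut.
Start: joints at [1.175, 0.313, 0.046, 1.304, 0, 1.431], TCP at [0.146, 0.556, 0.405] pointing down, gripper open.
Joint ranges: [-2.76, 2.76], [-0.86, 1.69], [-1.03, 1.26], [-2.2, 2.34], [-1.47, 1.5], [-3.14, 3.14]. Speed limits (rad/s): [2.57, 2.57, 3.14, 3.14, 3.14, 3.14].

### API

Orientations are given as a unit quaternion [w, x, y, z].
In Python, from workcell import get_state, eyes, env gives the robot as it stands. The module is installed in compiled form; this text tells all that it offers.
- The arm moves only by the tool carry_out, never from a script. Its argument "motion" is a list of rows, each an object of numbers: "jaw": the opening, from -1 (shut) to 1 (fully open); "tx", "ty", "tz": the shift along the tool's x, y, z in cm; "wx", "wy", "wz": the turn, a rotation vector about the tool's x, y, z in degrees. In form: [{"jaw": .., "tx": .., "ty": .., "tz": .., "wx": .., "wy": .., "wz": ..}, ...]. A call has 1 to 20 rows; each row shifts and turns the commanded pose from where the row before left it, along the tool's axes as they then stand; what a row does not reach is not made up. A row lasts 1/8 s, in which the tool goes at most 62.5 mm and 10.7 degrees, less where a joint would pass 70% of its speed; a pose out of reach is approached as far as the arm can. A call with a gripper value outside its range is refused whole. The fingers move at their own pace and stop on an object; "force" is the grip in N (left out, the last holds). Time passes only in rows, so rows that do not move let the fingers close. It gives the time, the measured TCP pose, the force and the opening at its end, in the units of the state.
- get_state(): the state, without advancing time (a new reading comes with each control period).
- eyes.read_camera(name): name is "scene" or "top" or "wrist"; returns the picture (384x512x3 uint8, blue, green, red); there is no depth.
- eyes.calibration(name): a dict with "K" (3x3 intrinsics, pixels), "camera_from_world" (4x4, takes a point from world to camera coordinates). Camera axes: x right, y up, looking along -z (the intrinsics and any distortion apply to the point x, -y, -z); pixel columns grow to the right and rows downward; lengths in m; the calibration is good to about 2 mm. A picture is of the moment at which its call begins: read the wrist's pose just before it. calibration takes no time and is no camera call; for the wrist camera it gives the pose at the moment of the call.
- env.hand_in(): hands the job in, once; it reports no verdict.
The state is a dict: "clock": time; "joint_pos": joint angles; "qvel": joint speeds; "tau": joint torques, N m; "tcp_pos": TCP position; "orientation": TCP orientation; "wrist_force": force on the tool from outside, world axes, zero at the start; "ft_torque": the same for the moment, N m; "finger_gap": finger opening in m.
Only numpy, scipy, OpenCV 4.12 (cv2) and the standard library are available. Lean on these libraries where they do the work, as an engineer would, in place of code of your own. Each camera call takes 0.05 s, during which the arm holds its last target.

## Working session

There is one attempt and no reset: what is moved stays moved. The work goes in short steps, Python scripts to look and compute and a tool call to move; the robot and the scene stay as the last step left them, time stands still between calls to the robot, and variables do not carry over. Pictures are saved under pics/ and viewed, and the job is handed in when it is done.

Besides the shell and the picture viewer there is one more tool, called after "Call:" as name(argument=value, ...), one argument or row to a line, values as JSON. carry_out: Moves the arm, as the interface text tells. Its arguments: {"type":"object","properties":{"motion":{"type":"array"},"force":{"type":"number"}},"required":["motion"]}

```bash
mkdir -p pics
cat > a.py <<'E'
from workcell import get_state, eyes, env
import cv2, json, numpy as np
s=get_state(); print(s)
for n in ("scene","top","wrist"):
    c=eyes.calibration(n); im=eyes.read_camera(n); cv2.imwrite(f"pics/{n}0.png",im)
    np.savez(f"{n}0.npz",K=c["K"],T=c["camera_from_world"])
    print(n,{k:np.round(v,4).tolist() if hasattr(v,'__len__') else v for k,v in c.items()})
E
python3 a.py
```

```text
{'clock': 0.0, 'joint_pos': array([1.17538217e+00, 3.13977136e-01, 4.49442360e-02, 1.30355080e+00,
       2.14414571e-05, 1.43117039e+00]), 'qvel': array([-0.00038146, -0.00094236, -0.00085834, -0.00122353,  0.00105842,
        0.00106164]), 'tau': array([ 1.84385783e-03, -4.80622959e+01,  2.98534369e+01,  1.93930801e-02,
       -2.17074989e-05,  1.86850224e-05]), 'tcp_pos': array([0.14542321, 0.55610068, 0.40380759]), 'orientation': array([-2.46576633e-04,  1.27545697e-01,  9.91832293e-01, -8.59062551e-04]), 'wrist_force': array([ 0.3963971 ,  0.56627935, -0.30912167]), 'ft_torque': array([ 0.00393975, -0.00540573, -0.02420043]), 'finger_gap': 0.08551865249598034}
scene {'K': [[473.928, 0.0, 260.0691], [0.0, 473.928, 185.8548], [0.0, 0.0, 1.0]], 'camera_from_world': [[-0.581, 0.8139, -0.0018, 0.3513], [-0.611, -0.4347, 0.6617, 0.2598], [0.5378, 0.3855, 0.7498, -1.8741], [0.0, 0.0, 0.0, 1.0]]}
top {'K': [[451.6133, 0.0, 259.3736], [0.0, 451.6133, 193.4809], [0.0, 0.0, 1.0]], 'camera_from_world': [[-0.0071, -1.0, 0.0068, -0.0504], [0.9775, -0.0055, 0.2107, -0.5628], [-0.2107, 0.0081, 0.9775, -1.6837], [0.0, 0.0, 0.0, 1.0]]}
wrist {'K': [[339.1257, 0.0, 257.6959], [0.0, 339.1257, 191.2383], [0.0, 0.0, 1.0]], 'camera_from_world': [[0.253, 0.9675, -0.0024, -0.5741], [-0.9334, 0.2435, -0.2636, 0.035], [-0.2545, 0.0689, 0.9646, -0.3784], [0.0, 0.0, 0.0, 1.0]]}
```

View pics/scene0.png

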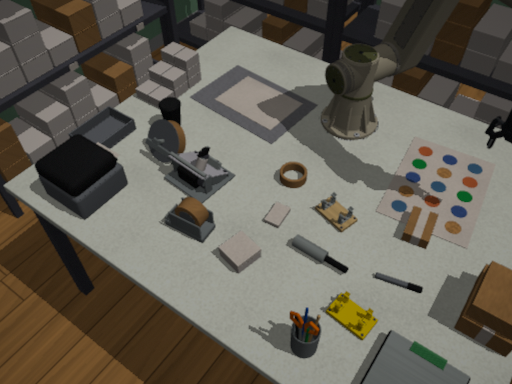

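View pics/top0.png

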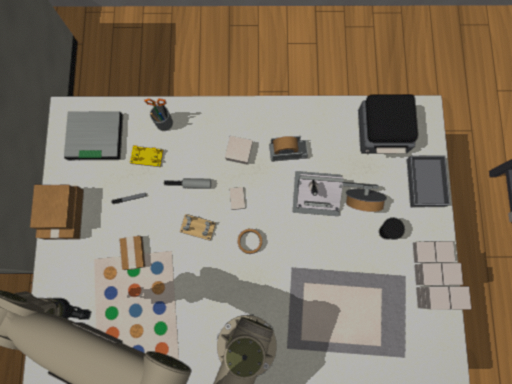

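View pics/wrist0.png

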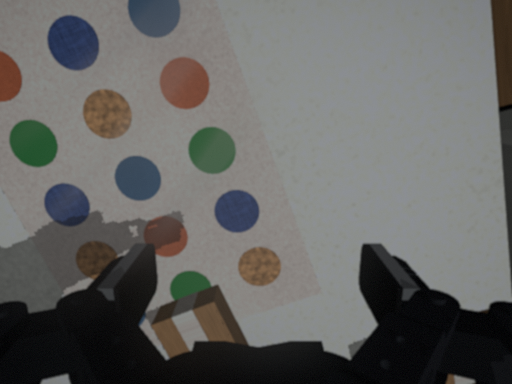

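Run:
```python
import cv2
t=cv2.imread('pics/top0.png'); s=cv2.imread('pics/scene0.png')
def crop(im,x0,x1,y0,y1,f,n):
    c=cv2.resize(im[y0:y1,x0:x1],None,fx=f,fy=f,interpolation=cv2.INTER_CUBIC)
    cv2.imwrite(n,c)
crop(t,110,270,130,250,5,'pics/t1.png')
crop(t,280,400,150,240,6,'pics/t2.png')
crop(s,140,260,90,210,5,'pics/s2.png')
crop(s,260,380,170,290,5,'pics/s1.png')
```

```text
(no output)
```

View pics/t1.png

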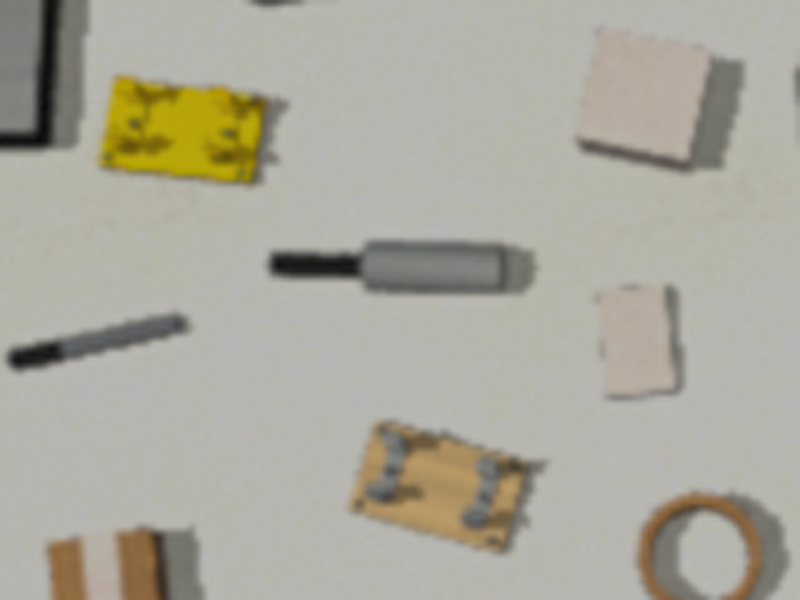

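View pics/t2.png

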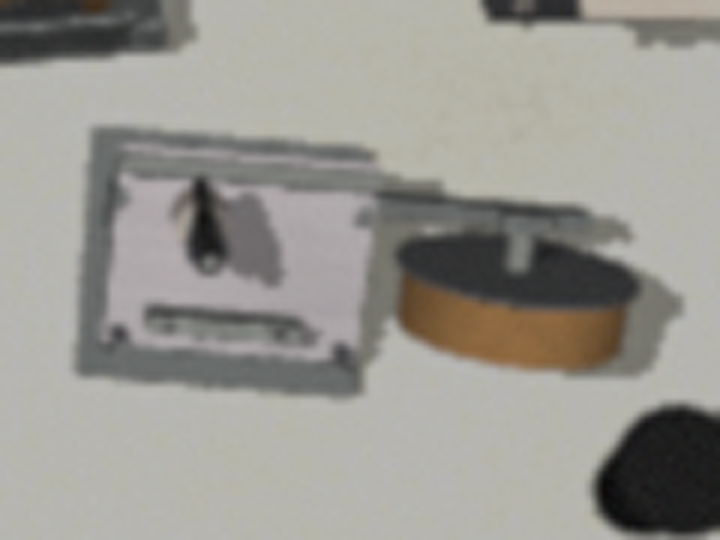

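View pics/s2.png

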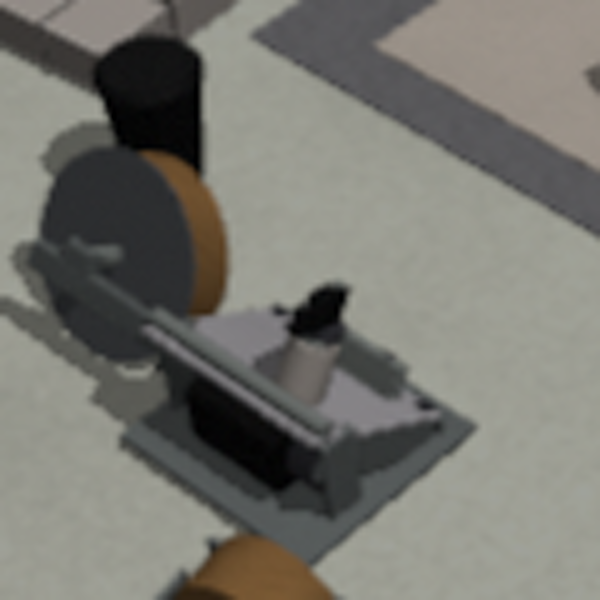

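View pics/s1.png

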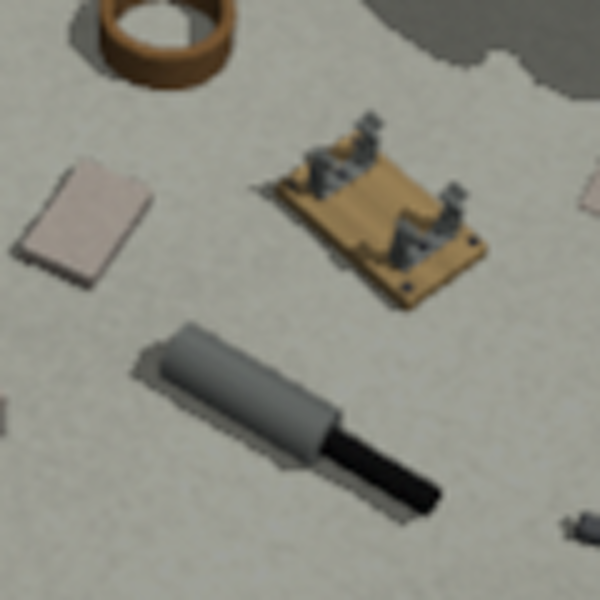

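```bash
cat > h.py <<'E'
import numpy as np, cv2
def load(n):
    d=np.load(n+'.npz'); return d['K'],d['T']
def ray(K,T,p):
    R,t=T[:3,:3],T[:3,3]; o=-R.T@t
    u=np.array([(p[0]-K[0,2])/K[0,0],(p[1]-K[1,2])/K[1,1],1.]); 
    d=R.T@(u*[1,-1,-1]); return o,d/np.linalg.norm(d)
def plane(K,T,p,z):
    o,d=ray(K,T,p); return o+d*(z-o[2])/d[2]
def tri(*krs):
    A=np.zeros((3,3));b=np.zeros(3);L=[]
    for K,T,p in krs:
        o,d=ray(K,T,p);P=np.eye(3)-np.outer(d,d);A+=P;b+=P@o;L.append((P,o))
    x=np.linalg.solve(A,b); return x,[np.linalg.norm(P@(x-o)) for P,o in L]
def proj(K,T,X):
    c=T[:3,:3]@np.asarray(X)+T[:3,3]; c=c*[1,-1,-1]; u=K@c; return u[:2]/u[2]
def snap(name,tag):
    from workcell import get_state, eyes
    s=get_state(); c=eyes.calibration(name); im=eyes.read_camera(name)
    cv2.imwrite(f'pics/{tag}.png',im); np.savez(f'{tag}.npz',K=c['K'],T=c['camera_from_world'],tcp=s['tcp_pos'],q=s['orientation'])
    return s,c,im
def R_of(q):
    from scipy.spatial.transform import Rotation as R
    return R.from_quat([q[1],q[2],q[3],q[0]])
E
python3 - <<'E'
from h import *
K,T=load('top0'); Ks,Ts=load('scene0')
t1=lambda x,y:(110+(x+.5)/5-.5,130+(y+.5)/5-.5)
s1=lambda x,y:(260+(x+.5)/5-.5,170+(y+.5)/5-.5)
t2=lambda x,y:(280+(x+.5)/6-.5,150+(y+.5)/6-.5)
s2=lambda x,y:(140+(x+.5)/5-.5,90+(y+.5)/5-.5)
for n,p,z in [('h end',t1(270,264),.02),('junction',t1(362,265),.02),('b end',t1(503,267),.02)]: print(n,plane(K,T,p,z))
for p in [(378,422),(530,460),(505,552),(352,510)]: print('rack',plane(K,T,t1(*p),.015))
for p in [(355,130),(487,250),(408,308),(275,185)]: print('rackS',plane(Ks,Ts,s1(*p),.015))
for p in [(270,264)]: print(plane(Ks,Ts,s1(432,497),.02), plane(Ks,Ts,s1(330,440),.02),plane(Ks,Ts,s1(178,348),.02))
# dispenser
for n,a,b in [('wing nose',t2(203,180),s2(342,290)),('wing tail',t2(209,262),s2(305,325)),('rearleft base',t2(93,375-0) if 0 else t2(78,372),s2(475,427))]:
    print(n,tri((K,T,a),(Ks,Ts,b)))
E
```

```text
h end [0.61817958 0.32537022 0.02      ]
junction [0.61696646 0.25243151 0.02      ]
b end [0.61472482 0.14058586 0.02      ]
rack [0.49148821 0.23706839 0.015     ]
rack [0.46068578 0.11755397 0.015     ]
rack [0.38882968 0.1359552  0.015     ]
rack [0.42227121 0.25535833 0.015     ]
rackS [0.39433592 0.14170194 0.015     ]
rackS [0.43331031 0.26185655 0.015     ]
rackS [0.50333895 0.24284109 0.015     ]
rackS [0.46639082 0.12249728 0.015     ]
[0.61958303 0.32284329 0.02      ] [0.62017932 0.25363114 0.02      ] [0.61663887 0.14264915 0.02      ]
wing nose (array([ 0.58042221, -0.23798209,  0.17689405]), [np.float64(0.012991410070102787), np.float64(0.012991410070102662)])
wing tail (array([ 0.5581107 , -0.26870916,  0.10309514]), [np.float64(0.009076193262881064), np.float64(0.009076193262881347)])
rearleft base (array([ 0.50020689, -0.1851028 ,  0.00557742]), [np.float64(7.603932310112852e-05), np.float64(7.603932310121941e-05)])
```

```bash
cat >> h.py <<'E'
def delta(Rt,pt,Rc=None,pc=None):
    """target TCP rotation (scipy) and pos -> tool-frame shift cm, rotvec deg from the current state"""
    from workcell import get_state
    s=get_state()
    Rc=R_of(s['orientation']) if Rc is None else Rc; pc=s['tcp_pos'] if pc is None else pc
    return np.round(Rc.inv().apply(np.asarray(pt)-pc)*100,2), np.round((Rc.inv()*Rt).as_rotvec(degrees=True),2)
def frame(x,z):
    """rotation with tool z = z, x as near x as possible"""
    from scipy.spatial.transform import Rotation as R
    z=np.asarray(z,float)/np.linalg.norm(z); x=np.asarray(x,float); x=x-z*(x@z); x/=np.linalg.norm(x)
    return R.from_matrix(np.stack([x,np.cross(z,x),z],1))
E
python3 - <<'E'
from h import *
from workcell import get_state
s=get_state(); K,T=load('wrist0')
R=R_of(s['orientation']).as_matrix(); c=-T[:3,:3].T@T[:3,3]
print('cam in tool',R.T@(c-s['tcp_pos'])); print('look',R.T@T[:3,:3].T@[0,0,-1],'right',R.T@T[:3,:3].T@[1,0,0])
print(R)
# view dispenser: tool down, x=-X world, TCP at
print(delta(frame([-1,0,0],[0,0,-1]),[0.47,-0.23,0.42]))
E
```

```text
cam in tool [0.06599703 0.000198   0.03117517]
look [-2.63854652e-01 -9.48631596e-04  9.64561985e-01] right [1.80179002e-05 9.99999511e-01 9.88412620e-04]
[[-9.67459127e-01  2.53026727e-01 -5.58975288e-04]
 [ 2.53027249e-01  9.67458323e-01 -1.26690411e-03]
 [ 2.20224694e-04 -1.36711393e-03 -9.99999041e-01]]
(array([-51.29, -67.85,  -1.52]), array([ -0.08,  -0.02, -14.66]))
```

Call:
carry_out(
  motion=[
    {"wz": -7.3},
    {"wz": -7.3},
    {"tx": -2.5, "ty": -5.7},
    {"tx": -2.5, "ty": -5.7},
    {"tx": -2.5, "ty": -5.7},
    {"tx": -2.5, "ty": -5.7},
    {"tx": -2.5, "ty": -5.7},
    {"tx": -2.5, "ty": -5.7},
    {"tx": -2.5, "ty": -5.7},
    {"tx": -2.5, "ty": -5.7},
    {"tx": -2.5, "ty": -5.7},
    {"tx": -2.5, "ty": -5.7},
    {"tx": -2.5, "ty": -5.7},
    {"tx": -2.5, "ty": -5.7},
    {"tx": -2.5, "ty": -5.7},
    {"tx": -2.5, "ty": -5.7},
    {},
    {},
  ],
)

```text
invalid input at $.motion[0]: expected keys jaw, tx, ty, tz, wx, wy, wz
```

Run:
```python
from h import *
s,c,im=snap('wrist','w1'); print(s['clock'],s['tcp_pos'],s['joint_pos'])
cv2.imwrite('pics/w1b.png',cv2.resize(im,None,fx=1.56,fy=1.56,interpolation=cv2.INTER_CUBIC))
```

```text
0.15 [0.14545511 0.5561594  0.40401222] [1.17536877e+00 3.13841451e-01 4.52555596e-02 1.30359489e+00
 2.78252662e-05 1.43117666e+00]
```

View pics/w1b.png

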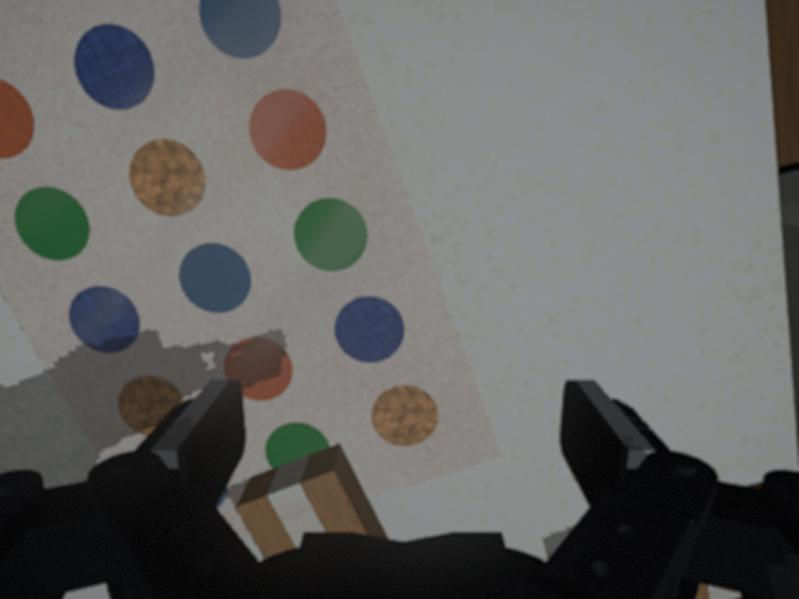

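Call:
carry_out(
  motion=[
    {"jaw": 1, "tx": 0, "ty": 0, "tz": 0, "wx": 0, "wy": 0, "wz": -7.3},
    {"jaw": 1, "tx": 0, "ty": 0, "tz": 0, "wx": 0, "wy": 0, "wz": -7.3},
    {"jaw": 1, "tx": -3.0, "ty": -5.3, "tz": 0, "wx": 0, "wy": 0, "wz": 0},
    {"jaw": 1, "tx": -3.0, "ty": -5.3, "tz": 0, "wx": 0, "wy": 0, "wz": 0},
    {"jaw": 1, "tx": -3.0, "ty": -5.3, "tz": 0, "wx": 0, "wy": 0, "wz": 0},
    {"jaw": 1, "tx": -3.0, "ty": -5.3, "tz": 0, "wx": 0, "wy": 0, "wz": 0},
    {"jaw": 1, "tx": -3.0, "ty": -5.3, "tz": 0, "wx": 0, "wy": 0, "wz": 0},
    {"jaw": 1, "tx": -3.0, "ty": -5.3, "tz": 0, "wx": 0, "wy": 0, "wz": 0},
    {"jaw": 1, "tx": -3.0, "ty": -5.3, "tz": 0, "wx": 0, "wy": 0, "wz": 0},
    {"jaw": 1, "tx": -3.0, "ty": -5.3, "tz": 0, "wx": 0, "wy": 0, "wz": 0},
    {"jaw": 1, "tx": -3.0, "ty": -5.3, "tz": 0, "wx": 0, "wy": 0, "wz": 0},
    {"jaw": 1, "tx": -3.0, "ty": -5.3, "tz": 0, "wx": 0, "wy": 0, "wz": 0},
    {"jaw": 1, "tx": -3.0, "ty": -5.3, "tz": 0, "wx": 0, "wy": 0, "wz": 0},
    {"jaw": 1, "tx": -3.0, "ty": -5.3, "tz": 0, "wx": 0, "wy": 0, "wz": 0},
    {"jaw": 1, "tx": -3.0, "ty": -5.3, "tz": 0, "wx": 0, "wy": 0, "wz": 0},
    {"jaw": 1, "tx": -3.0, "ty": -5.3, "tz": 0, "wx": 0, "wy": 0, "wz": 0},
    {"jaw": 1, "tx": -3.0, "ty": -5.3, "tz": 0, "wx": 0, "wy": 0, "wz": 0},
    {"jaw": 1, "tx": 0, "ty": 0, "tz": 0, "wx": 0, "wy": 0, "wz": 0},
  ],
)

```text
clock: 2.45
tcp_pos: [0.596, -0.2432, 0.4019]
orientation: [-0.001, 0.003, 1.0, 0.0]
wrist_force: [-0.6, -0.0, -0.7]
finger_gap: 0.085
```

Run:
```python
from h import *
s,c,im=snap('wrist','w1'); print(s['clock'],s['tcp_pos'],s['joint_pos'])
cv2.imwrite('pics/w1b.png',cv2.resize(im,None,fx=1.56,fy=1.56,interpolation=cv2.INTER_CUBIC))
```

```text
2.45 [ 0.59602342 -0.24321332  0.40187442] [-5.11953065e-01  4.53334022e-01  2.45353945e-01  1.36464371e+00
 -3.96997619e-04 -5.06687447e-01]
```

View pics/w1b.png

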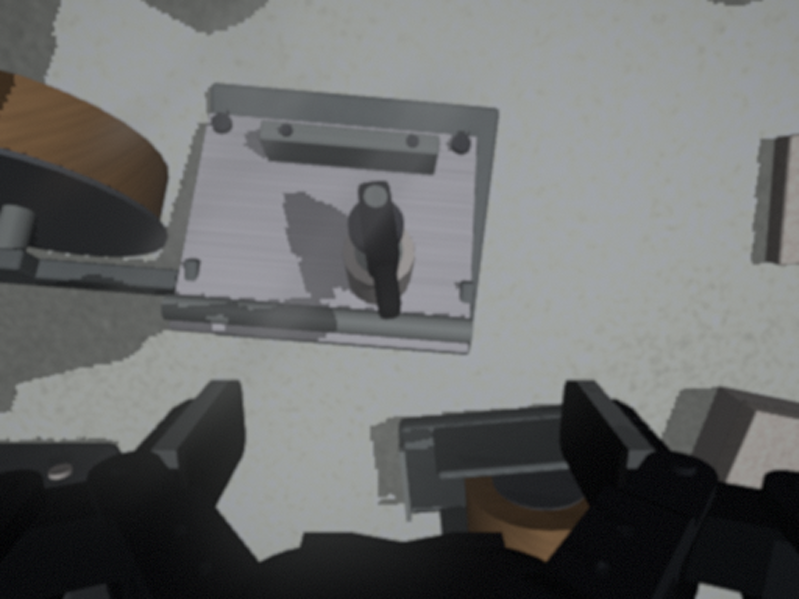

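Call:
carry_out(
  motion=[
    {"jaw": 1, "tx": 0, "ty": 4, "tz": 2.5, "wx": 0, "wy": 0, "wz": 0},
    {"jaw": 1, "tx": 0, "ty": 4, "tz": 2.5, "wx": 0, "wy": 0, "wz": 0},
    {"jaw": 1, "tx": 0, "ty": 0, "tz": 0, "wx": 0, "wy": 0, "wz": 0},
    {"jaw": 1, "tx": 0, "ty": 0, "tz": 0, "wx": 0, "wy": 0, "wz": 0},
  ],
)

```text
clock: 3.0
tcp_pos: [0.5945, -0.1582, 0.3557]
orientation: [0.0, -0.0, 1.0, -0.0]
wrist_force: [-0.1, 0.4, -0.2]
finger_gap: 0.0853
```

Run:
```python
from h import *
s,c,im=snap('wrist','w2'); print(s['clock'],s['tcp_pos'])
im1=cv2.imread('pics/w1.png')
f=3.5
cv2.imwrite('pics/w1c.png',cv2.resize(im1[50:220,100:325],None,fx=f,fy=f,interpolation=cv2.INTER_CUBIC))
cv2.imwrite('pics/w2b.png',cv2.resize(im,None,fx=1.56,fy=1.56,interpolation=cv2.INTER_CUBIC))
```

```text
3.0 [ 0.5945485  -0.15819079  0.35567671]
```

View pics/w1c.png

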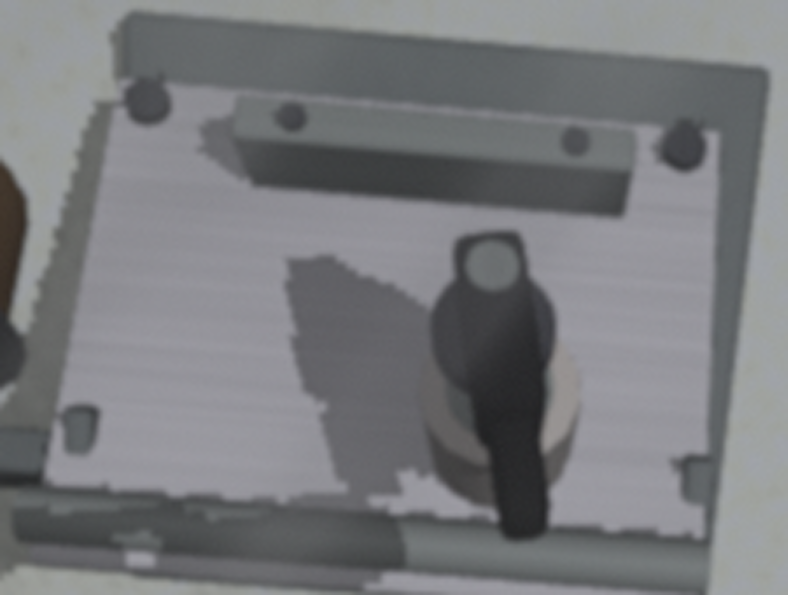

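View pics/w2b.png

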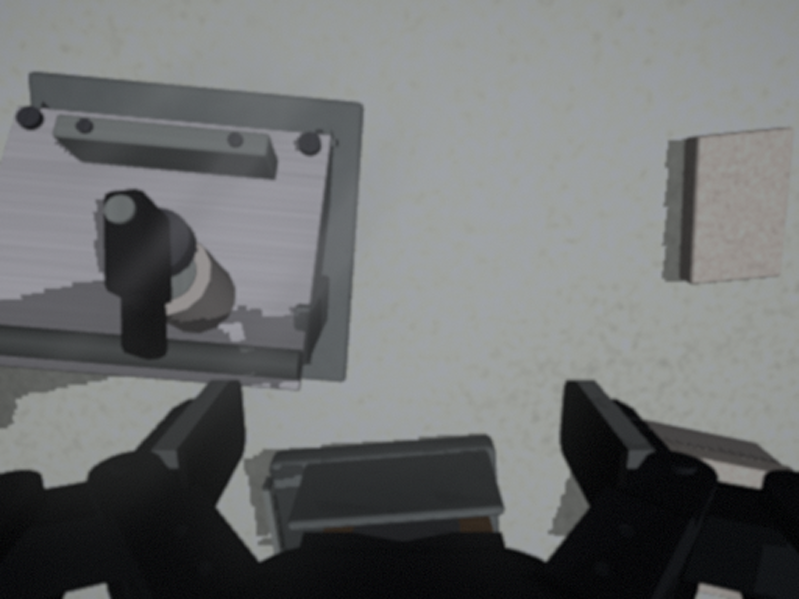

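Run:
```python
from h import *
im=cv2.imread('pics/w2.png')
f=3.5
cv2.imwrite('pics/w2c.png',cv2.resize(im[40:205,10:235],None,fx=f,fy=f,interpolation=cv2.INTER_CUBIC))
```

```text
(no output)
```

View pics/w2c.png

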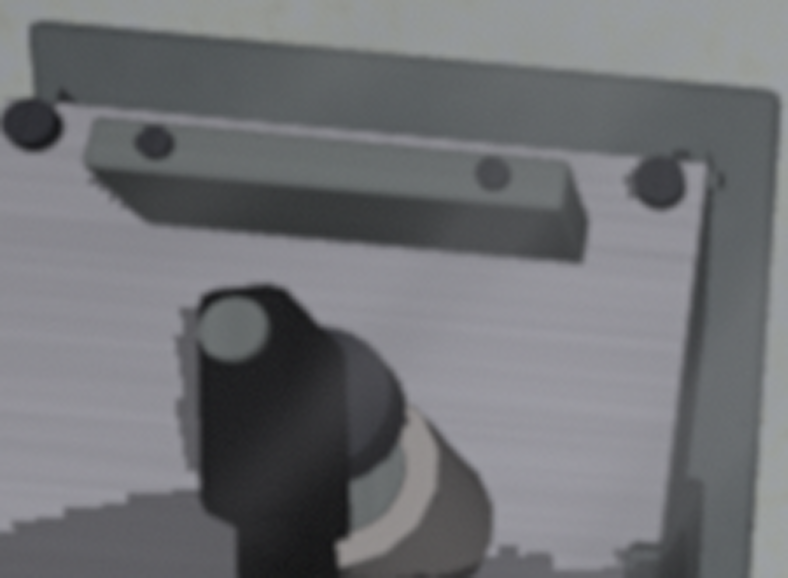

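```bash
cat > fit.py <<'E'
from h import *
from scipy.optimize import least_squares
from scipy.spatial.transform import Rotation as R
W={'w1':[((237,96),(-12,-70,26)),((636,129),(-12,30,26)),((245,138),(0,-70,26)),((633,170),(0,30,26)),((253,185),(0,-70,0)),((625,216),(0,30,0)),((719,130),(-30,55,0)),((120,80),(-30,-110,0))],
   'w2':[((97,118),(-12,-70,26)),((568,161),(-12,30,26)),((85,163),(0,-70,26)),((562,209),(0,30,26)),((152,222),(0,-70,0)),((583,263),(0,30,0)),((708,160),(-30,55,0))]}
off={'w1':(100,50),'w2':(10,40)}
full=lambda w,p:np.array([(p[0]+.5)/3.5-.5+off[w][0],(p[1]+.5)/3.5-.5+off[w][1]])
def deckR(yaw,sl=30): return R.from_euler('ZY',[yaw,-np.deg2rad(sl)])
def res(v):
    out=[]
    Rd=deckR(v[3], v[4] if len(v)>4 else 30)
    for w in W:
        K,T=load(w)
        for p,X in W[w]: out.append(proj(K,T,Rd.apply(np.array(X)/1e3)+v[:3])-full(w,p))
    return np.concatenate(out)
if __name__=='__main__':
    for x0 in ([.5,-.25,.05,-.1],[.5,-.25,.05,-.1,30]):
        r=least_squares(res,x0); print(np.round(r.x,4),'rms px',np.sqrt(np.mean(r.fun**2)))
        print(np.round(r.fun.reshape(-1,2),1).tolist())
    r=least_squares(res,[.5,-.25,.05,-.1]); np.save('deck.npy',r.x)
    x,e=tri(*[(*load(w),full(w,p)) for w,p in (('w1',(492,265)),('w2',(234,328)))])
    D=deckR(r.x[3]); print('bolt head deck mm',D.inv().apply(x-r.x[:3])*1e3,e)
    # wing nose tip & bolt circle on deck-plane z=81
    K,T=load('w1')
    for p in [(492,265),(524,530),(524,500),(487,240),(522,240),(462,240),(504,520),(544,520)]:
        o,d=ray(K,T,full('w1',p)); o=D.inv().apply(o-r.x[:3]); d=D.inv().apply(d); print(p,np.round((o+d*(.081-o[2])/d[2])*1e3,1))
E
python3 fit.py
```

```text
[ 0.5396 -0.2538  0.0423 -0.0864] rms px 0.9828199556354369
[[0.1, -0.8], [0.0, -0.5], [-4.1, -0.6], [0.2, -0.0], [-0.2, 1.1], [-0.5, 1.1], [0.1, -0.2], [0.2, -0.5], [0.6, -0.9], [1.1, -1.0], [0.1, 0.5], [0.5, -0.3], [0.2, 1.4], [1.1, 0.7], [0.1, 0.3]]
[ 0.5395 -0.2538  0.042  -0.087  29.0073] rms px 0.9598448793075514
[[0.0, -0.7], [0.0, -0.3], [-4.1, -0.4], [0.1, 0.3], [-0.2, 0.9], [-0.5, 1.0], [0.2, -0.6], [0.1, -1.0], [0.5, -0.8], [1.0, -0.7], [0.2, 0.8], [0.5, 0.1], [0.3, 1.1], [1.2, 0.5], [0.1, -0.2]]
bolt head deck mm [ 5.65710830e+01 -3.60488507e-02  8.38810333e+01] [np.float64(4.224088926000579e-06), np.float64(4.224088925672286e-06)]
(492, 265) [55.2 -0.2 81. ]
(524, 530) [106.6   9.9  81. ]
(524, 500) [101.    9.5  81. ]
(487, 240) [50.  -1.6 81. ]
(522, 240) [49.4  5.1 81. ]
(462, 240) [50.5 -6.4 81. ]
(504, 520) [105.1   6.2  81. ]
(544, 520) [104.5  13.4  81. ]
```

Call:
carry_out(
  motion=[
    {"jaw": 1, "tx": 0.4, "ty": 5.3, "tz": -0.6, "wx": 0, "wy": 0, "wz": 0},
    {"jaw": 1, "tx": 0.4, "ty": 5.3, "tz": -0.6, "wx": 0, "wy": 0, "wz": 0},
    {"jaw": 1, "tx": 0.4, "ty": 5.3, "tz": -0.6, "wx": 0, "wy": 0, "wz": 0},
    {"jaw": 1, "tx": 0.4, "ty": 5.3, "tz": -0.6, "wx": 0, "wy": 0, "wz": 0},
    {"jaw": 1, "tx": 0.4, "ty": 5.3, "tz": -0.6, "wx": 0, "wy": 0, "wz": 0},
    {"jaw": 1, "tx": 0.4, "ty": 5.3, "tz": -0.6, "wx": 0, "wy": 0, "wz": 0},
    {"jaw": 1, "tx": 0.4, "ty": 5.3, "tz": -0.6, "wx": 0, "wy": 0, "wz": 0},
    {"jaw": 1, "tx": 0, "ty": 0, "tz": 0, "wx": 0, "wy": 0, "wz": 0},
    {"jaw": 1, "tx": 0, "ty": 0, "tz": 0, "wx": 0, "wy": 0, "wz": 0},
  ],
)

```text
clock: 4.18
tcp_pos: [0.5675, 0.2113, 0.3973]
orientation: [0.001, 0.001, 1.0, -0.0]
wrist_force: [0.1, -0.7, -0.1]
finger_gap: 0.0853
```

```bash
sed -i "s/((245,138),(0,-70,26)),((633/((633/" fit.py; python3 fit.py
python3 - <<'E'
from h import *
s,c,im=snap('wrist','w3'); print(s['clock'],s['tcp_pos'])
cv2.imwrite('pics/w3b.png',cv2.resize(im,None,fx=1.56,fy=1.56,interpolation=cv2.INTER_CUBIC))
E
```

```text
[ 0.5396 -0.2541  0.0423 -0.0869] rms px 0.612373051393927
[[-0.2, -0.9], [-0.2, -0.5], [-0.1, -0.1], [-0.5, 1.0], [-0.7, 1.1], [-0.2, -0.2], [-0.1, -0.6], [0.3, -1.0], [0.8, -1.0], [-0.2, 0.5], [0.2, -0.3], [-0.1, 1.3], [0.8, 0.7], [-0.1, 0.3]]
[ 0.5395 -0.2541  0.042  -0.0873 29.0872] rms px 0.580166288819804
[[-0.2, -0.7], [-0.2, -0.4], [-0.1, 0.2], [-0.5, 0.9], [-0.7, 1.0], [-0.1, -0.5], [-0.1, -1.0], [0.2, -0.9], [0.7, -0.8], [-0.2, 0.8], [0.2, 0.0], [-0.0, 1.1], [0.9, 0.5], [-0.1, -0.2]]
bolt head deck mm [56.58235443  0.21231665 83.88385218] [np.float64(4.224088926000579e-06), np.float64(4.224088925672286e-06)]
(492, 265) [55.2  0.1 81. ]
(524, 530) [106.6  10.2  81. ]
(524, 500) [101.    9.8  81. ]
(487, 240) [50.1 -1.3 81. ]
(522, 240) [49.4  5.4 81. ]
(462, 240) [50.5 -6.1 81. ]
(504, 520) [105.1   6.4  81. ]
(544, 520) [104.5  13.6  81. ]
4.175 [0.56753816 0.21132957 0.39731324]
```

View pics/w3b.png

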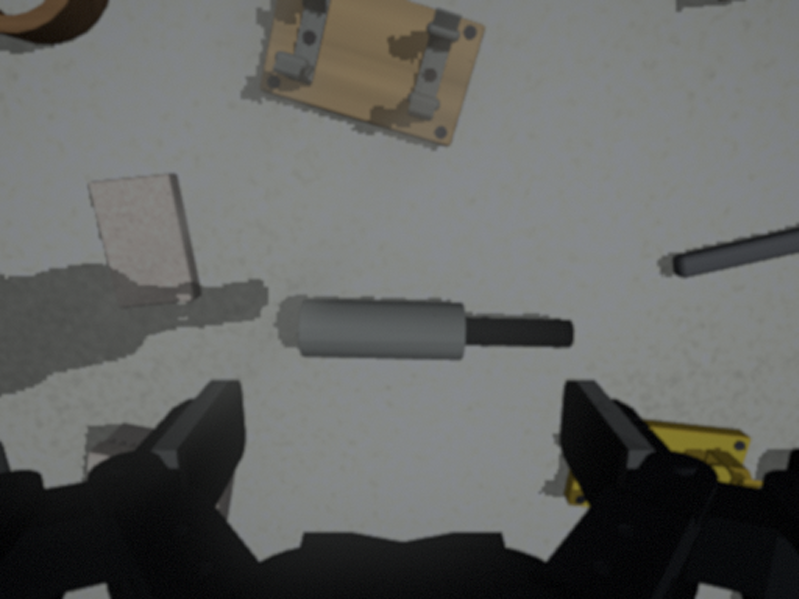

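Run:
```python
from h import *
K,T=load('w3'); g=lambda x,y:((x+.5)/1.56-.5,(y+.5)/1.56-.5)
P={}
for n,p,z in [('hend',(573,333),.02),('junc',(465,331),.02),('bend',(300,328),.02),('btop',(383,300),.02),('bbot',(383,358),.02),('htop',(520,318),.02),('hbot',(520,346),.02)]:
    P[n]=plane(K,T,g(*p),z); print(n,np.round(P[n],4))
for p in [(485,23),(449,145),(262,90)]: print('rack',np.round(plane(K,T,g(*p),.015),4))
Kt,Tt=load('top0')
for p in [(100,165),(255,183),(268,100),(118,75)]: print('yel',np.round(plane(Kt,Tt,(110+p[0]/5,130+p[1]/5),.015),3))
```

```text
hend [0.6215 0.329  0.02  ]
junc [0.62   0.2543 0.02  ]
bend [0.6177 0.1405 0.02  ]
btop [0.5977 0.198  0.02  ]
bbot [0.6399 0.1975 0.02  ]
htop [0.6106 0.2917 0.02  ]
hbot [0.631  0.2929 0.02  ]
rack [0.4261 0.2611 0.015 ]
rack [0.4966 0.241  0.015 ]
rack [0.4636 0.1241 0.015 ]
yel [0.7   0.464 0.015]
yel [0.685 0.339 0.015]
yel [0.754 0.331 0.015]
yel [0.776 0.454 0.015]
```

Call:
carry_out(
  motion=[
    {"jaw": 0.4, "tx": 0, "ty": 0, "tz": 1, "wx": 0, "wy": 0, "wz": 10.1},
    {"jaw": 0.4, "tx": 0, "ty": 0, "tz": 1, "wx": 0, "wy": 0, "wz": 10.1},
    {"jaw": 0.4, "tx": 0, "ty": 0, "tz": 1, "wx": 0, "wy": 0, "wz": 10.1},
    {"jaw": 0.4, "tx": 0, "ty": 0, "tz": 1, "wx": 0, "wy": 0, "wz": 10.1},
    {"jaw": 0.4, "tx": 0, "ty": 0, "tz": 1, "wx": 0, "wy": 0, "wz": 10.1},
    {"jaw": 0.4, "tx": 0, "ty": 0, "tz": 1, "wx": 0, "wy": 0, "wz": 10.1},
    {"jaw": 0.4, "tx": 0, "ty": 0, "tz": 1, "wx": 0, "wy": 0, "wz": 10.1},
    {"jaw": 0.4, "tx": 0, "ty": 0, "tz": 1, "wx": 0, "wy": 0, "wz": 10.1},
    {"jaw": 0.4, "tx": 0, "ty": 0, "tz": 0, "wx": 0, "wy": 0, "wz": 10.3},
    {"jaw": 0.4, "tx": 4.3, "ty": 2.5, "tz": 2, "wx": 0, "wy": 0, "wz": 0},
    {"jaw": 0.4, "tx": 4.4, "ty": 2.6, "tz": 3, "wx": 0, "wy": 0, "wz": 0},
    {"jaw": 0.4, "tx": 0, "ty": 0, "tz": 0, "wx": 0, "wy": 0, "wz": 0},
    {"jaw": 0.4, "tx": 0, "ty": 0, "tz": 0, "wx": 0, "wy": 0, "wz": 0},
  ],
)

```text
clock: 5.85
tcp_pos: [0.6202, 0.2962, 0.2663]
orientation: [-0.0, 0.715, 0.699, -0.001]
wrist_force: [0.8, -0.6, 0.0]
finger_gap: 0.0595
```

Run:
```python
from h import *
s,c,im=snap('wrist','w4'); print(s['clock'],s['tcp_pos'],s['joint_pos'])
print(delta(frame([.02,1,0],[0,0,-1]),[.6205,.297,.177]))
cv2.imwrite('pics/w4b.png',cv2.resize(im,None,fx=1.56,fy=1.56,interpolation=cv2.INTER_CUBIC))
```

```text
5.85 [0.6202234  0.29624996 0.26629424] [ 3.29017911e-01  5.94684842e-01  1.42039153e-01  1.11960393e+00
 -3.43674198e-04  1.92176026e+00]
(array([0.09, 0.02, 9.04]), array([ 0.02,  0.01, -0.13]))
```

View pics/w4b.png

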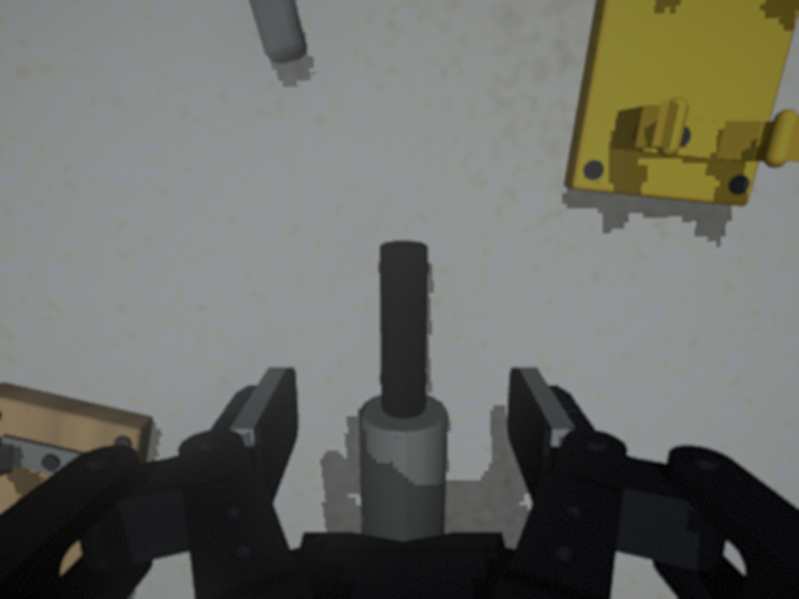

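Call:
carry_out(
  motion=[
    {"jaw": 0.4, "tx": 0.1, "ty": 0, "tz": 4, "wx": 0, "wy": 0, "wz": 0},
    {"jaw": 0.4, "tx": 0, "ty": 0, "tz": 3.5, "wx": 0, "wy": 0, "wz": 0},
    {"jaw": 0.4, "tx": 0, "ty": 0, "tz": 1.5, "wx": 0, "wy": 0, "wz": 0},
    {"jaw": -1, "tx": 0, "ty": 0, "tz": 0, "wx": 0, "wy": 0, "wz": 0},
    {"jaw": -1, "tx": 0, "ty": 0, "tz": 0, "wx": 0, "wy": 0, "wz": 0},
    {"jaw": -1, "tx": 0, "ty": 0, "tz": 0, "wx": 0, "wy": 0, "wz": 0},
    {"jaw": -1, "tx": 0, "ty": 0, "tz": 0, "wx": 0, "wy": 0, "wz": 0},
    {"jaw": -1, "tx": 0, "ty": 0, "tz": 0, "wx": 0, "wy": 0, "wz": 0},
  ],
  force=60,
)

```text
clock: 6.9
tcp_pos: [0.6207, 0.2992, 0.1781]
orientation: [0.001, 0.714, 0.7, 0.001]
wrist_force: [1.0, 0.4, 4.5]
finger_gap: 0.0179
```

Call:
carry_out(
  motion=[
    {"jaw": -1, "tx": 0, "ty": 0, "tz": -1, "wx": 0, "wy": 0, "wz": 0},
    {"jaw": -1, "tx": 0, "ty": 0, "tz": -3, "wx": 0, "wy": 0, "wz": 0},
    {"jaw": -1, "tx": 0, "ty": 0, "tz": -5, "wx": 0, "wy": 0, "wz": 0},
    {"jaw": -1, "tx": 0, "ty": 0, "tz": -5, "wx": 0, "wy": 0, "wz": 0},
    {"jaw": -1, "tx": 0, "ty": 0, "tz": -2, "wx": 0, "wy": 0, "wz": 0},
    {"jaw": -1, "tx": 0, "ty": 0, "tz": 0, "wx": 0, "wy": 0, "wz": 0},
    {"jaw": -1, "tx": 0, "ty": 0, "tz": 0, "wx": 0, "wy": 0, "wz": 0},
  ],
  force=60,
)

```text
clock: 7.78
tcp_pos: [0.6194, 0.2987, 0.3349]
orientation: [-0.001, 0.714, 0.7, -0.001]
wrist_force: [-0.0, -0.4, -1.7]
finger_gap: 0.018
```

Run:
```python
from h import *
s,c,im=snap('wrist','w5'); print(s['clock'],s['tcp_pos'],s['wrist_force'],s['ft_torque'],s['finger_gap'])
s,c,im2=snap('scene','s5')
cv2.imwrite('pics/w5b.png',np.hstack([cv2.resize(im,(400,300)),cv2.resize(im2[60:240,220:460],(400,300),interpolation=cv2.INTER_CUBIC)]))
```

```text
7.775 [0.61935637 0.29872241 0.33492192] [-0.0047697  -0.44442203 -1.66938261] [0.12462352 0.0339891  0.03159492] 0.018023346644022248
```

View pics/w5b.png

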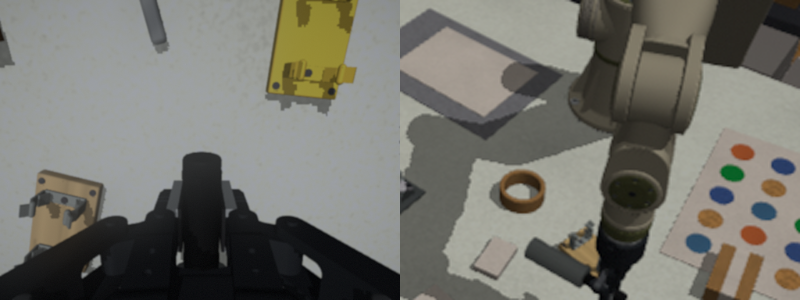

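Run:
```python
from h import *
K,T=load('s5'); im=cv2.imread('pics/s5.png')
x,y,z=.6194,.2987,.1769
d=np.array([.02,1,0]); 
pts=[np.array([x,y,z])+d*(-.102+o)+np.array([0,0,h]) for o in(-.055,.055) for h in(-.02,0,.02)]
x0,y0,f=260,170,6
c=cv2.resize(im[y0:y0+100,x0:x0+130],None,fx=f,fy=f,interpolation=cv2.INTER_CUBIC)
for p in pts:
    u=(proj(K,T,p)-[x0,y0]+.5)*f; cv2.circle(c,(int(u[0]),int(u[1])),2,(0,0,255),-1)
cv2.imwrite('pics/s5c.png',c)
```

```text
(no output)
```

View pics/s5c.png

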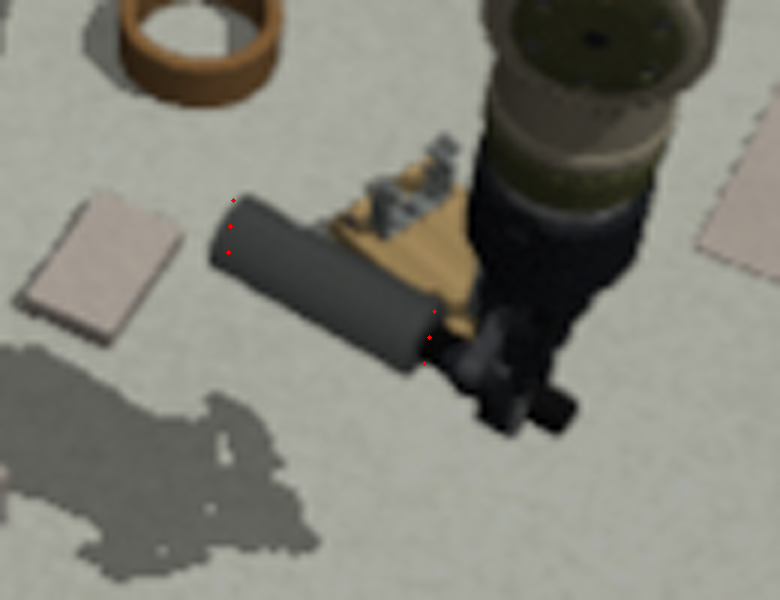

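```bash
cat >> h.py <<'E'
def deck():
    from scipy.spatial.transform import Rotation as R
    v=np.load('deck.npy'); return R.from_euler('ZY',[v[3],-np.pi/6]),v[:3]
def d2w(p): D,o=deck(); return D.apply(np.asarray(p)/1e3)+o
def w2d(p): D,o=deck(); return D.inv().apply(np.asarray(p)-o)*1e3
E
python3 - <<'E'
from h import *
D,o=deck(); print(o)
Rt=frame(D.apply([0,1,0]),[0,0,-1])
up=np.array([0,0,.158])
pc=None
print(delta(Rt,d2w([-20,104,110])+up))
prev=d2w([-20,104,110])+up
for w in [(8,104,60),(12,104,48),(18,104,34),(21.5,104,27),(21.5,104,21.5)]:
    t=d2w(w)+up; print(w,np.round(t,4),delta(Rt,t,Rt,prev)[0]); prev=t
E
```

```text
[ 0.53960951 -0.25407973  0.04225742]
(array([-44.56, -13.36,   4.99]), array([-0.21,  0.08,  3.82]))
(8, 104, 60) [ 0.5257 -0.1485  0.2562] [0.   4.92 2.93]
(12, 104, 48) [ 0.5351 -0.1493  0.2478] [-0.    0.95  0.84]
(18, 104, 34) [ 0.5472 -0.1503  0.2387] [0.   1.22 0.91]
(21.5, 104, 27) [ 0.5537 -0.1509  0.2344] [-0.    0.65  0.43]
(21.5, 104, 21.5) [ 0.5565 -0.1512  0.2296] [0.   0.28 0.48]
```

Call:
carry_out(
  motion=[
    {"jaw": -1, "tx": -2, "ty": -1.3, "tz": -0.5, "wx": 0, "wy": 0, "wz": 0},
    {"jaw": -1, "tx": -4, "ty": -2, "tz": -0.5, "wx": 0, "wy": 0, "wz": 0},
    {"jaw": -1, "tx": -4.8, "ty": -2, "tz": 0, "wx": 0, "wy": 0, "wz": 0},
    {"jaw": -1, "tx": -5, "ty": -2, "tz": 0, "wx": 0, "wy": 0, "wz": 0},
    {"jaw": -1, "tx": -5, "ty": -2, "tz": 0, "wx": 0, "wy": 0, "wz": 0},
    {"jaw": -1, "tx": -5, "ty": -2, "tz": 0, "wx": 0, "wy": 0, "wz": 0},
    {"jaw": -1, "tx": -5, "ty": -2, "tz": 0, "wx": 0, "wy": 0, "wz": 0},
    {"jaw": -1, "tx": -5, "ty": 0, "tz": 0, "wx": 0, "wy": 0, "wz": 0},
    {"jaw": -1, "tx": -5, "ty": 0, "tz": 1, "wx": 0, "wy": 0, "wz": 0},
    {"jaw": -1, "tx": -3.8, "ty": 0, "tz": 2, "wx": 0, "wy": 0, "wz": 0},
    {"jaw": -1, "tx": 0, "ty": 0, "tz": 2, "wx": 0, "wy": 0, "wz": 3.8},
    {"jaw": -1, "tx": 0, "ty": 0, "tz": 1, "wx": 0, "wy": 0, "wz": 0},
    {"jaw": -1, "tx": 0, "ty": 0, "tz": 0, "wx": 0, "wy": 0, "wz": 0},
    {"jaw": -1, "tx": 0, "ty": 0, "tz": 0, "wx": 0, "wy": 0, "wz": 0},
  ],
  force=60,
)

```text
clock: 9.62
tcp_pos: [0.4782, -0.1439, 0.2871]
orientation: [0.0, 0.736, 0.676, 0.0]
wrist_force: [-0.4, -1.2, -1.4]
finger_gap: 0.0185
```

```bash
cat > ov.py <<'E'
# overlay: predicted axis points for barrel ends in deck coords and crop
from h import *
import sys
from workcell import get_state
def over(tag,boxes,axis):
    """axis: list of world points to dot"""
    outs=[]
    for cam,(x0,y0,w,hh,f) in boxes.items():
        s,c,im=snap(cam,f'{cam}_{tag}'); K,T=load(f'{cam}_{tag}')
        cr=cv2.resize(im[y0:y0+hh,x0:x0+w],None,fx=f,fy=f,interpolation=cv2.INTER_CUBIC)
        for p in axis:
            u=(proj(K,T,p)-[x0,y0]+.5)*f; cv2.circle(cr,(int(u[0]),int(u[1])),2,(0,0,255),-1)
        cv2.imwrite(f'pics/{cam}_{tag}_c.png',cr)
    return s
E
python3 - <<'E'
from ov import *
s=get_state(); print(s['clock'],s['tcp_pos'],s['joint_pos'])
D,o=deck(); Rt=frame(D.apply([0,1,0]),[0,0,-1]); up=np.array([0,0,.158])
print(delta(Rt,d2w([8,104,60])+up)); g=s['tcp_pos']-up; print(w2d(g))
y=D.apply([0,1,0]); z=D.apply([0,0,1]);x=D.apply([1,0,0])
ax=[g+y*a+v for a in(-.157,-.047) for v in (0*z,.02*z,-.02*z,.02*x,-.02*x)]
over('A',{'scene':(150,60,130,110,6),'top':(280,140,110,90,6)},ax)
E
```

```text
9.625 [ 0.47824366 -0.1438839   0.28713574] [-4.53156962e-01  2.37782938e-01 -3.55035552e-01  9.77434755e-01
  1.28883085e-04  1.20246743e+00]
(array([-0.06,  4.76,  3.09]), array([0.03, 0.  , 0.12]))
[-17.78662155 104.4545782  110.58755232]
```

View pics/scene_A_c.png

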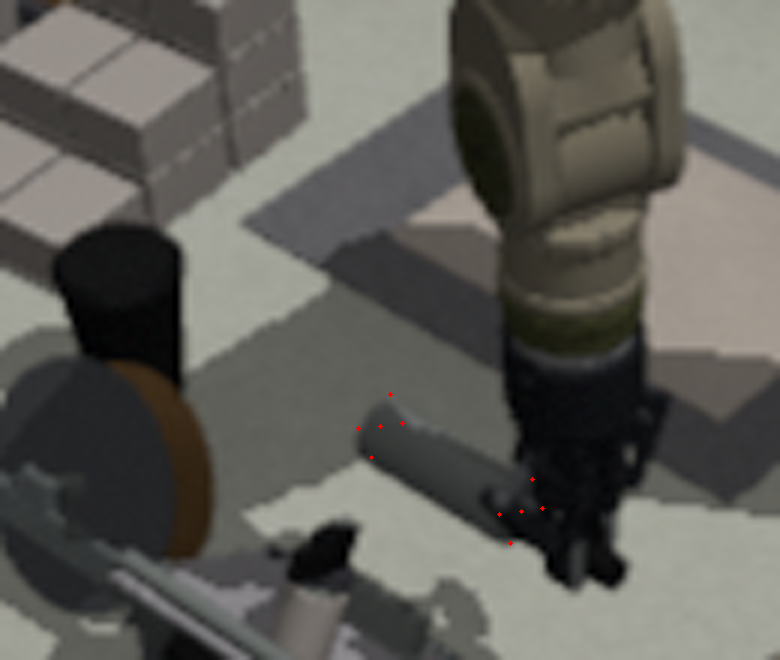

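View pics/top_A_c.png

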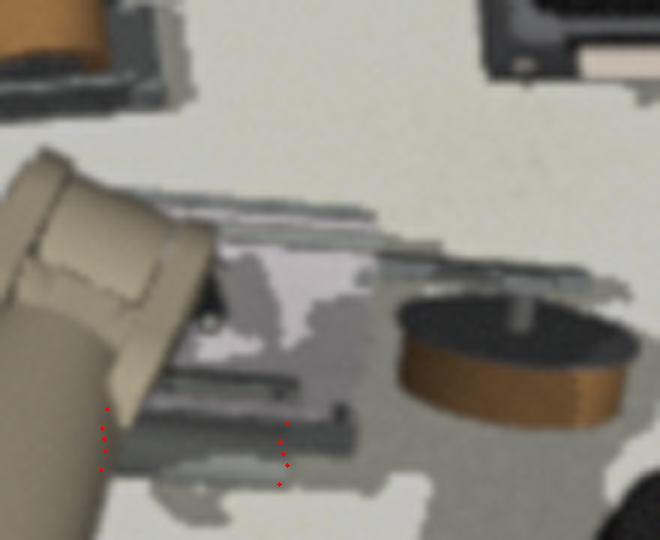

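Call:
carry_out(
  motion=[
    {"jaw": -1, "tx": 0, "ty": 1.2, "tz": 0.8, "wx": 0, "wy": 0, "wz": 0.1},
    {"jaw": -1, "tx": 0, "ty": 1.2, "tz": 0.8, "wx": 0, "wy": 0, "wz": 0},
    {"jaw": -1, "tx": 0, "ty": 1.2, "tz": 0.8, "wx": 0, "wy": 0, "wz": 0},
    {"jaw": -1, "tx": 0, "ty": 1.2, "tz": 0.7, "wx": 0, "wy": 0, "wz": 0},
    {"jaw": -1, "tx": 0, "ty": 0.9, "tz": 0.8, "wx": 0, "wy": 0, "wz": 0},
    {"jaw": -1, "tx": 0, "ty": 0.6, "tz": 0.5, "wx": 0, "wy": 0, "wz": 0},
    {"jaw": -1, "tx": 0, "ty": 0.6, "tz": 0.4, "wx": 0, "wy": 0, "wz": 0},
    {"jaw": -1, "tx": 0, "ty": 0, "tz": 0, "wx": 0, "wy": 0, "wz": 0},
    {"jaw": -1, "tx": 0, "ty": 0, "tz": 0, "wx": 0, "wy": 0, "wz": 0},
  ],
  force=60,
)

```text
clock: 10.85
tcp_pos: [0.5477, -0.1508, 0.2395]
orientation: [0.002, 0.737, 0.675, 0.001]
wrist_force: [4.6, -0.7, 1.1]
finger_gap: 0.0179
```

Run:
```python
from ov import *
s=get_state(); print(s['clock'],s['tcp_pos'],s['wrist_force'])
D,o=deck(); Rt=frame(D.apply([0,1,0]),[0,0,-1]); up=np.array([0,0,.158])
for w in ([21.5,104,27],[21.5,104,21.5]): print(delta(Rt,d2w(w)+up)); 
g=s['tcp_pos']-up; print(w2d(g))
y=D.apply([0,1,0]); z=D.apply([0,0,1]);x=D.apply([1,0,0])
ax=[g+y*a+v for a in(-.157,-.047) for v in (0*z,.02*z,-.02*z,.02*x,-.02*x)]
over('B',{'scene':(150,80,130,100,6),'wrist':(130,50,256,190,3)},ax)
```

```text
10.85 [ 0.54774168 -0.15081778  0.23954411] [ 4.61452186 -0.68348708  1.08710563]
(array([0.04, 0.6 , 0.52]), array([ 0.21,  0.05, -0.05]))
(array([0.04, 0.87, 0.99]), array([ 0.21,  0.05, -0.05]))
[ 18.8986639  103.57810245  34.45320945]
```

View pics/scene_B_c.png

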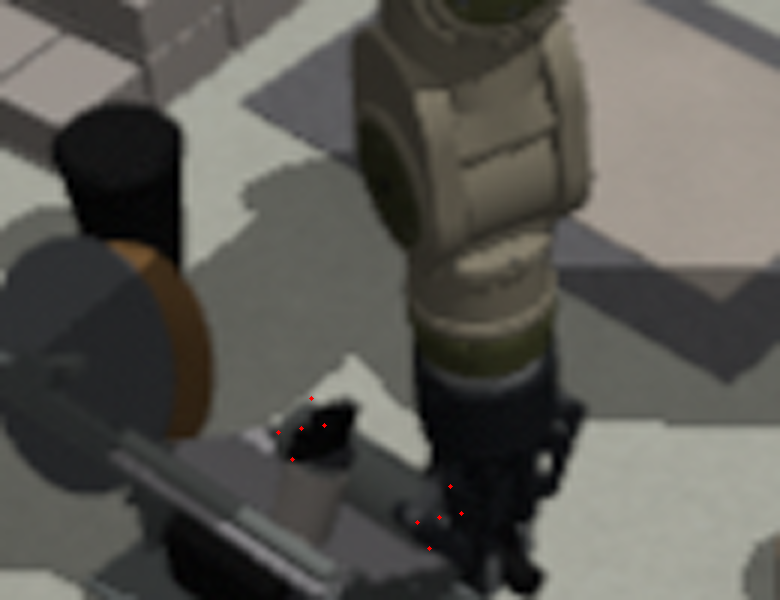

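View pics/wrist_B.png

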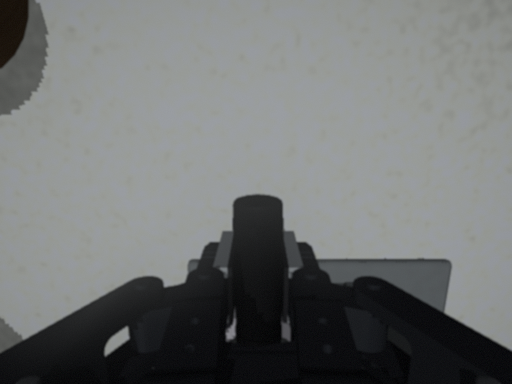

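Run:
```python
from ov import *
D,o=deck(); Rt=frame(D.apply([0,1,0]),[0,0,-1]); up=np.array([0,0,.158])
for w in ([23,104,30],[23.5,104,25],[23,104,21]): print(delta(Rt,d2w(w)+up));
```

```text
(array([0.04, 0.59, 0.18]), array([ 0.2 ,  0.04, -0.05]))
(array([0.04, 0.88, 0.59]), array([ 0.2 ,  0.04, -0.05]))
(array([0.04, 1.04, 0.96]), array([ 0.2 ,  0.04, -0.05]))
```

Call:
carry_out(
  motion=[
    {"jaw": -1, "tx": 0, "ty": 0.3, "tz": 0.1, "wx": 0, "wy": 0, "wz": 0},
    {"jaw": -1, "tx": 0, "ty": 0.3, "tz": 0.1, "wx": 0, "wy": 0, "wz": 0},
    {"jaw": -1, "tx": 0, "ty": 0.15, "tz": 0.2, "wx": 0, "wy": 0, "wz": 0},
    {"jaw": -1, "tx": 0, "ty": 0.15, "tz": 0.2, "wx": 0, "wy": 0, "wz": 0},
    {"jaw": -1, "tx": 0, "ty": 0, "tz": 0, "wx": 0, "wy": 0, "wz": 0},
    {"jaw": -1, "tx": 0, "ty": 0, "tz": 0, "wx": 0, "wy": 0, "wz": 0},
  ],
  force=60,
)

```text
clock: 11.7
tcp_pos: [0.5554, -0.151, 0.2323]
orientation: [-0.001, 0.738, 0.675, -0.0]
wrist_force: [1.9, 0.1, -0.5]
finger_gap: 0.0178
```

Run:
```python
from ov import *
s=get_state(); print(s['clock'],s['tcp_pos'],s['wrist_force'],s['ft_torque'])
D,o=deck(); print(w2d(s['tcp_pos']-[0,0,.158]), D.inv().apply(s['wrist_force']-[0,0,-1.5]))
```

```text
11.7 [ 0.55538683 -0.15102535  0.23227865] [ 1.9254024   0.0797619  -0.53500165] [ 0.08842634 -0.18789453  0.11618911]
[ 21.87745185 104.03479168  24.34397573] [ 2.13766109  0.24655308 -0.11989509]
```

Call:
carry_out(
  motion=[
    {"jaw": -1, "tx": 0, "ty": 0.1, "tz": 0.1, "wx": 0, "wy": 0, "wz": 0},
    {"jaw": -1, "tx": 0, "ty": 0.05, "tz": 0.1, "wx": 0, "wy": 0, "wz": 0},
    {"jaw": -1, "tx": 0, "ty": 0, "tz": 0, "wx": 0, "wy": 0, "wz": 0},
    {"jaw": -1, "tx": 0, "ty": 0, "tz": 0, "wx": 0, "wy": 0, "wz": 0},
  ],
  force=60,
)

```text
clock: 12.2
tcp_pos: [0.5566, -0.1509, 0.2307]
orientation: [-0.001, 0.738, 0.675, -0.0]
wrist_force: [-4.0, 3.5, 4.2]
finger_gap: 0.0181
```

```bash
cat > st.py <<'E'
from ov import *
s=get_state(); print(s['clock'],s['tcp_pos'],s['wrist_force'],s['ft_torque'],s['finger_gap'])
D,o=deck(); print(w2d(s['tcp_pos']-[0,0,.158]), D.inv().apply(s['wrist_force']-[0,0,-1.5]))
E
python3 st.py
```

```text
12.2 [ 0.5565722  -0.15092946  0.23067879] [-3.99468111  3.48573844  4.24241935] [ 0.54000115  0.79911035 -0.19854572] 0.01814675110398733
[ 22.09299665 104.23318985  22.37217212] [-0.83720882  3.12591736  7.11413745]
```

Call:
carry_out(
  motion=[
    {"jaw": -0.3, "tx": 0, "ty": 0, "tz": 0, "wx": 0, "wy": 0, "wz": 0},
    {"jaw": 0.1, "tx": 0, "ty": 0, "tz": 0, "wx": 0, "wy": 0, "wz": 0},
    {"jaw": 0.1, "tx": 0, "ty": 0, "tz": 0, "wx": 0, "wy": 0, "wz": 0},
    {"jaw": 0.1, "tx": 0, "ty": 0, "tz": 0, "wx": 0, "wy": 0, "wz": 0},
    {"jaw": 0.1, "tx": 0, "ty": 0, "tz": -2, "wx": 0, "wy": 0, "wz": 0},
    {"jaw": 0.1, "tx": 0, "ty": 0, "tz": -4, "wx": 0, "wy": 0, "wz": 0},
    {"jaw": 0.1, "tx": 2, "ty": 0, "tz": -5, "wx": 0, "wy": 0, "wz": 0},
    {"jaw": 0.1, "tx": 4, "ty": 0, "tz": -3, "wx": 0, "wy": 0, "wz": 0},
    {"jaw": 0.1, "tx": 0, "ty": 0, "tz": 0, "wx": 0, "wy": 0, "wz": 0},
  ],
  force=60,
)

```text
clock: 13.32
tcp_pos: [0.5633, -0.0899, 0.3739]
orientation: [0.002, 0.737, 0.676, 0.002]
wrist_force: [-0.4, -0.0, 0.0]
finger_gap: 0.047
```

Run:
```python
from ov import *
D,o=deck()
s=get_state(); print(s['clock'],s['tcp_pos'],s['joint_pos'])
ax=[d2w([20+a*20,y,20+b*20]) for y in (-53,57) for a,b in((0,0),(1,0),(-1,0),(0,1))]
over('C',{'scene':(150,80,130,100,6),'wrist':(100,150,256,190,3)},[])
```

```text
13.325 [ 0.56326908 -0.08986434  0.37389854] [-2.99026009e-01  3.11475596e-01 -3.20134001e-02  1.22153914e+00
  4.47080487e-04  1.35686618e+00]
```

View pics/scene_C_c.png

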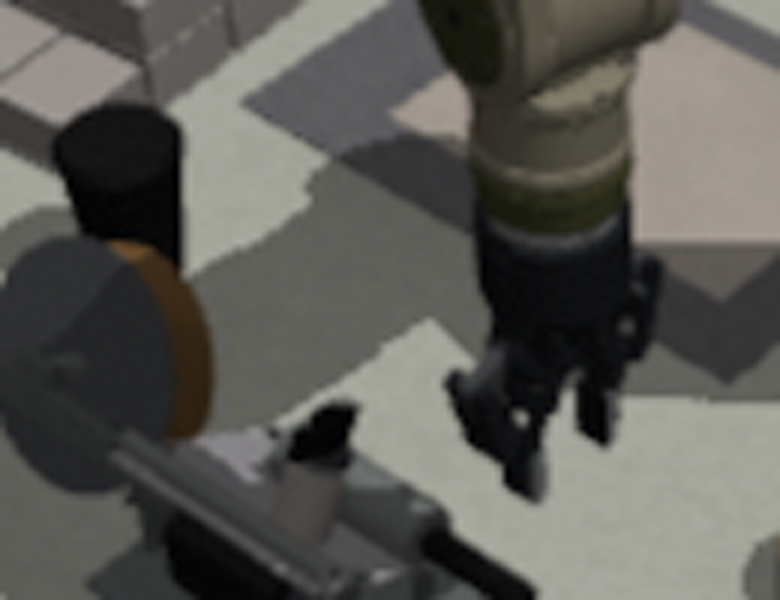

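View pics/wrist_C.png

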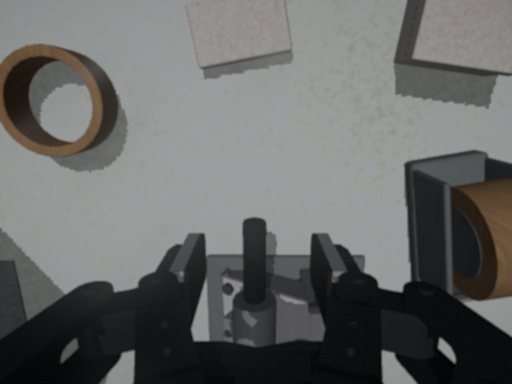

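Run:
```python
from ov import *
D,o=deck(); q=.197
Rt=frame(-D.apply([np.cos(q),np.sin(q),0]),-D.apply([0,0,1]))
d,r=delta(Rt,[0,0,0]); print(r,np.linalg.norm(r))
s=get_state()
for z in (300,229):
    t=d2w([55.5,0,z]); print(t, delta(Rt,t,Rt,s['tcp_pos'])[0])
```

```text
[-21.7  -26.4  -98.72] 104.4676428373877
[ 0.43805849 -0.24523346  0.32981505] [ 14.61 -13.82  -2.  ]
[ 0.47342456 -0.24831426  0.26832724] [ 14.61 -13.82   5.1 ]
```

Call:
carry_out(
  motion=[
    {"jaw": 0.1, "tx": 0, "ty": 0, "tz": 0, "wx": -2.17, "wy": -2.64, "wz": -9.87},
    {"jaw": 0.1, "tx": 0, "ty": 0, "tz": 0, "wx": -2.17, "wy": -2.64, "wz": -9.87},
    {"jaw": 0.1, "tx": 0, "ty": 0, "tz": 0, "wx": -2.17, "wy": -2.64, "wz": -9.87},
    {"jaw": 0.1, "tx": 0, "ty": 0, "tz": 0, "wx": -2.17, "wy": -2.64, "wz": -9.87},
    {"jaw": 0.1, "tx": 0, "ty": 0, "tz": 0, "wx": -2.17, "wy": -2.64, "wz": -9.87},
    {"jaw": 0.1, "tx": 0, "ty": 0, "tz": 0, "wx": -2.17, "wy": -2.64, "wz": -9.87},
    {"jaw": 0.1, "tx": 0, "ty": 0, "tz": 0, "wx": -2.17, "wy": -2.64, "wz": -9.87},
    {"jaw": 0.1, "tx": 0, "ty": 0, "tz": 0, "wx": -2.17, "wy": -2.64, "wz": -9.87},
    {"jaw": 0.1, "tx": 0, "ty": 0, "tz": 0, "wx": -2.17, "wy": -2.64, "wz": -9.87},
    {"jaw": 0.1, "tx": 0, "ty": 0, "tz": 0, "wx": -2.17, "wy": -2.64, "wz": -9.87},
    {"jaw": 0.1, "tx": 3.65, "ty": -3.45, "tz": -0.5, "wx": 0, "wy": 0, "wz": 0},
    {"jaw": 0.1, "tx": 3.65, "ty": -3.45, "tz": -0.5, "wx": 0, "wy": 0, "wz": 0},
    {"jaw": 0.1, "tx": 3.65, "ty": -3.45, "tz": -0.5, "wx": 0, "wy": 0, "wz": 0},
    {"jaw": 0.1, "tx": 3.65, "ty": -3.45, "tz": -0.5, "wx": 0, "wy": 0, "wz": 0},
    {"jaw": 0.1, "tx": 0, "ty": 0, "tz": 0, "wx": 0, "wy": 0, "wz": 0},
    {"jaw": 0.1, "tx": 0, "ty": 0, "tz": 0, "wx": 0, "wy": 0, "wz": 0},
  ],
  force=60,
)

```text
clock: 15.42
tcp_pos: [0.4374, -0.2455, 0.3289]
orientation: [0.255, -0.052, 0.965, -0.036]
wrist_force: [1.3, 0.1, 0.7]
finger_gap: 0.047
```

Run:
```python
from ov import *
D,o=deck(); q=.197
Rt=frame(-D.apply([np.cos(q),np.sin(q),0]),-D.apply([0,0,1]))
s,c,im=snap('wrist','w6'); print(s['clock'],s['tcp_pos'],s['joint_pos'])
for z in (300,229): print(delta(Rt,d2w([55.5,0,z])))
K,T=load('w6')
im=cv2.resize(im,None,fx=1.56,fy=1.56,interpolation=cv2.INTER_CUBIC)
for p in ([55.5,0,83],[103.5*1,0,81],[55.5+48*np.cos(q),48*np.sin(q),81],[20,-53,40],[20,57,40],[0,-70,26],[0,30,26]):
    u=(proj(K,T,d2w(p))+.5)*1.56; cv2.circle(im,(int(u[0]),int(u[1])),3,(0,0,255),-1)
cv2.imwrite('pics/w6b.png',im)
```

```text
15.425 [ 0.43735028 -0.24551916  0.32886638] [-0.75101368  0.01916371 -0.57943023  0.54706807  0.31235106 -0.78974322]
(array([-0.04, -0.03, -0.04]), array([ 0.04, -0.06, -0.11]))
(array([-0.05, -0.03,  7.06]), array([ 0.04, -0.06, -0.11]))
```

View pics/w6b.png

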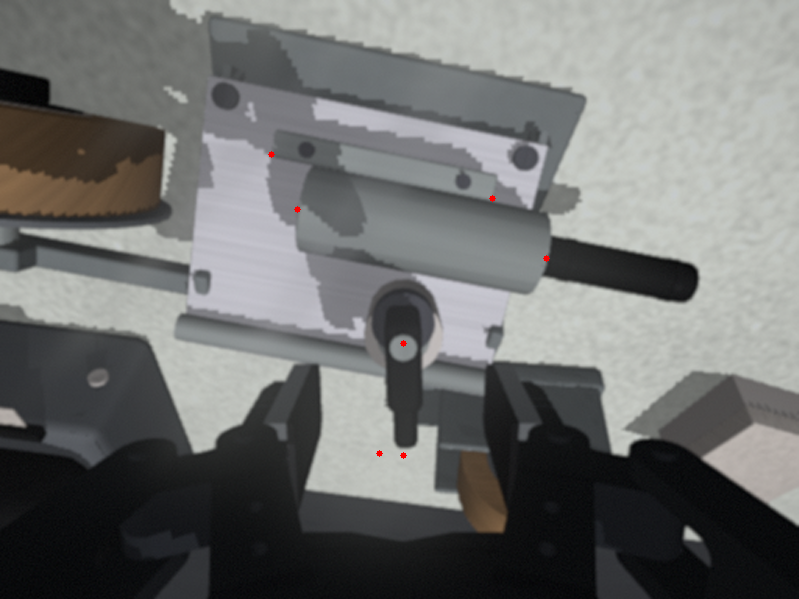

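Call:
carry_out(
  motion=[
    {"jaw": 0.1, "tx": 0, "ty": 0, "tz": 2.5, "wx": 0, "wy": 0, "wz": 0},
    {"jaw": 0.1, "tx": 0, "ty": 0, "tz": 2.5, "wx": 0, "wy": 0, "wz": 0},
    {"jaw": 0.1, "tx": 0, "ty": 0, "tz": 1.5, "wx": 0, "wy": 0, "wz": 0},
    {"jaw": 0.1, "tx": 0, "ty": 0, "tz": 0.5, "wx": 0, "wy": 0, "wz": 0},
    {"jaw": 0.1, "tx": 0, "ty": 0, "tz": 0, "wx": 0, "wy": 0, "wz": 0},
  ],
  force=30,
)

```text
clock: 16.1
tcp_pos: [0.473, -0.2478, 0.2693]
orientation: [0.256, -0.053, 0.965, -0.036]
wrist_force: [-0.2, -0.6, -0.2]
finger_gap: 0.0468
```

Run:
```python
from ov import *
D,o=deck()
s=get_state(); print(s['clock'],w2d(s['tcp_pos']),s['wrist_force'],s['ft_torque'])
x=D.inv().apply(-R_of(s['orientation']).apply([1,0,0])); print('tool angle',np.arctan2(x[1],x[0]))
```

```text
16.1 [ 55.51894454   0.49927907 230.05459451] [-0.21872631 -0.60784594 -0.23550216] [0.0439289  0.48867684 0.05107396]
tool angle 0.1963721350945484
```

Close on the wing.

Call:
carry_out(
  motion=[
    {"jaw": -1, "tx": 0, "ty": 0, "tz": 0, "wx": 0, "wy": 0, "wz": 0},
    {"jaw": -1, "tx": 0, "ty": 0, "tz": 0, "wx": 0, "wy": 0, "wz": 0},
    {"jaw": -1, "tx": 0, "ty": 0, "tz": 0, "wx": 0, "wy": 0, "wz": 0},
    {"jaw": -1, "tx": 0, "ty": 0, "tz": 0, "wx": 0, "wy": 0, "wz": 0},
    {"jaw": -1, "tx": 0, "ty": 0, "tz": 0, "wx": 0, "wy": 0, "wz": 0},
    {"jaw": -1, "tx": 0, "ty": 0, "tz": 0, "wx": 0, "wy": 0, "wz": 0},
  ],
  force=30,
)

```text
clock: 16.85
tcp_pos: [0.4726, -0.2481, 0.27]
orientation: [0.257, -0.053, 0.964, -0.037]
wrist_force: [-4.1, 2.7, 6.7]
finger_gap: 0.0135
```

```bash
cat > st2.py <<'E'
from ov import *
D,o=deck()
s=get_state(); print(s['clock'],w2d(s['tcp_pos']),'F deck',D.inv().apply(s['wrist_force']),'M deck',D.inv().apply(s['ft_torque']),s['finger_gap'])
x=D.inv().apply(-R_of(s['orientation']).apply([1,0,0])); print('tool angle',np.arctan2(x[1],x[0]))
E
python3 st2.py
```

```text
16.85 [5.56517635e+01 1.74110691e-01 2.30898658e+02] F deck [-0.42909061  2.31598468  7.9321335 ] M deck [0.42798938 0.55835786 0.01835013] 0.013464489454868282
tool angle 0.19589467218942613
```

Call:
carry_out(
  motion=[
    {"jaw": -1, "tx": 0, "ty": 0, "tz": -0.1, "wx": 0, "wy": 0, "wz": 0},
    {"jaw": -1, "tx": 0, "ty": 0, "tz": 0, "wx": 0, "wy": 0, "wz": -5},
    {"jaw": -1, "tx": 0, "ty": 0, "tz": 0, "wx": 0, "wy": 0, "wz": -8},
    {"jaw": -1, "tx": 0, "ty": 0, "tz": 0, "wx": 0, "wy": 0, "wz": -8},
    {"jaw": -1, "tx": 0, "ty": 0, "tz": 0, "wx": 0, "wy": 0, "wz": -8},
    {"jaw": -1, "tx": 0, "ty": 0, "tz": 0, "wx": 0, "wy": 0, "wz": -8},
    {"jaw": -1, "tx": 0, "ty": 0, "tz": 0, "wx": 0, "wy": 0, "wz": -8},
    {"jaw": -1, "tx": 0, "ty": 0, "tz": 0, "wx": 0, "wy": 0, "wz": -5},
    {"jaw": -1, "tx": 0, "ty": 0, "tz": 0, "wx": 0, "wy": 0, "wz": 0},
    {"jaw": -1, "tx": 0, "ty": 0, "tz": 0, "wx": 0, "wy": 0, "wz": 0},
  ],
  force=40,
)

```text
clock: 18.1
tcp_pos: [0.4727, -0.2484, 0.2703]
orientation: [0.217, -0.455, 0.852, -0.142]
wrist_force: [4.9, 0.1, -2.9]
finger_gap: 0.0135
```

```bash
python3 st2.py
```

```text
18.1 [ 5.58673055e+01 -1.46071825e-01  2.31024385e+02] F deck [ 2.78007638  0.51542027 -4.97407116] M deck [ 0.04214276 -0.14389481  0.11339911] 0.01353043389725544
tool angle 1.0675317080676043
```

Call:
carry_out(
  motion=[
    {"jaw": -1, "tx": 0, "ty": 0, "tz": 0, "wx": 0, "wy": 0, "wz": -3},
    {"jaw": -1, "tx": 0, "ty": 0, "tz": 0, "wx": 0, "wy": 0, "wz": -3},
    {"jaw": -1, "tx": 0, "ty": 0, "tz": 0, "wx": 0, "wy": 0, "wz": -2},
  ],
  force=40,
)

```text
clock: 18.48
tcp_pos: [0.4727, -0.2484, 0.2703]
orientation: [0.207, -0.513, 0.818, -0.157]
wrist_force: [5.7, 0.4, -3.7]
finger_gap: 0.0138
```

```bash
python3 st2.py
```

```text
18.475 [ 5.58813491e+01 -1.83583768e-01  2.31008009e+02] F deck [ 3.02460508  0.88729172 -5.96662358] M deck [ 0.10584523 -0.18612203 -0.11902712] 0.013794033595193234
tool angle 1.2079387091180835
```

Call:
carry_out(
  motion=[
    {"jaw": -1, "tx": 0, "ty": 0, "tz": 0, "wx": 0, "wy": 0, "wz": -1},
    {"jaw": -1, "tx": 0, "ty": 0, "tz": 0, "wx": 0, "wy": 0, "wz": -1},
  ],
  force=40,
)

```text
clock: 18.73
tcp_pos: [0.4728, -0.2484, 0.2703]
orientation: [0.204, -0.527, 0.809, -0.16]
wrist_force: [6.1, -1.0, -3.3]
finger_gap: 0.0133
```

```bash
python3 st2.py
```

```text
18.725 [ 5.58919096e+01 -1.48875259e-01  2.30994398e+02] F deck [ 3.70767586 -0.49548112 -5.89848512] M deck [ 0.02438825 -0.23988204 -0.07505821] 0.013323321646346486
tool angle 1.2422001301388694
```

Call:
carry_out(
  motion=[
    {"jaw": -1, "tx": 0, "ty": 0, "tz": 0, "wx": 0, "wy": 0, "wz": -1},
    {"jaw": -1, "tx": 0, "ty": 0, "tz": 0, "wx": 0, "wy": 0, "wz": -1},
  ],
  force=40,
)

```text
clock: 18.98
tcp_pos: [0.4728, -0.2484, 0.2703]
orientation: [0.201, -0.541, 0.8, -0.164]
wrist_force: [6.2, 0.4, -4.0]
finger_gap: 0.0135
```

```bash
python3 st2.py
```

```text
18.975 [ 5.59073296e+01 -1.88080487e-01  2.31012809e+02] F deck [ 3.33799519  0.91599722 -6.50658376] M deck [ 0.05957458 -0.23488695 -0.05398256] 0.013476249025446899
tool angle 1.277054197134662
```

Call:
carry_out(
  motion=[
    {"jaw": -1, "tx": 0, "ty": 0, "tz": 0, "wx": 0, "wy": 0, "wz": -1},
  ],
  force=40,
)

```text
clock: 19.1
tcp_pos: [0.4728, -0.2484, 0.2703]
orientation: [0.2, -0.548, 0.795, -0.165]
wrist_force: [6.4, -0.4, -3.9]
finger_gap: 0.0131
```

```bash
python3 st2.py
```

```text
19.1 [ 5.59222575e+01 -1.88755683e-01  2.30999971e+02] F deck [ 3.5871577   0.14925504 -6.52197462] M deck [ 0.04879131 -0.20228552 -0.10312878] 0.013112198668439901
tool angle 1.2946043638123443
```

Call:
carry_out(
  motion=[
    {"jaw": -1, "tx": 0, "ty": 0, "tz": 0, "wx": 0, "wy": 0, "wz": -1},
  ],
  force=40,
)

```text
clock: 19.23
tcp_pos: [0.4728, -0.2484, 0.2703]
orientation: [0.198, -0.555, 0.79, -0.167]
wrist_force: [6.7, 0.6, -3.6]
finger_gap: 0.013
```

```bash
python3 st2.py
```

```text
19.225 [ 5.59385705e+01 -1.75502055e-01  2.31000751e+02] F deck [ 3.92562649  1.13830674 -6.45233026] M deck [ 0.06607042 -0.20026707 -0.0510701 ] 0.012973426704794953
tool angle 1.311994754835196
```

Call:
carry_out(
  motion=[
    {"jaw": -1, "tx": 0, "ty": 0, "tz": 0, "wx": 0, "wy": 0, "wz": -0.5},
  ],
  force=40,
)

```text
clock: 19.35
tcp_pos: [0.4728, -0.2485, 0.2703]
orientation: [0.198, -0.559, 0.788, -0.168]
wrist_force: [6.4, -0.7, -4.4]
finger_gap: 0.0133
```

```bash
python3 st2.py
```

```text
19.35 [ 5.59352512e+01 -1.91631289e-01  2.31005645e+02] F deck [ 3.32800306 -0.1625156  -7.014535  ] M deck [-0.00051859 -0.14179568 -0.06127969] 0.013255490673230825
tool angle 1.3205491606795738
```

Call:
carry_out(
  motion=[
    {"jaw": -1, "tx": 0, "ty": 0, "tz": 0, "wx": 0, "wy": 0, "wz": -0.5},
    {"jaw": -1, "tx": 0, "ty": 0, "tz": 0, "wx": 0, "wy": 0, "wz": 0},
    {"jaw": -1, "tx": 0, "ty": 0, "tz": 0, "wx": 0, "wy": 0, "wz": 0},
  ],
  force=40,
)

```text
clock: 19.73
tcp_pos: [0.4728, -0.2485, 0.2703]
orientation: [0.197, -0.562, 0.785, -0.169]
wrist_force: [6.4, -0.4, -3.3]
finger_gap: 0.0134
```

```bash
python3 st2.py
```

```text
19.725 [ 5.59359285e+01 -1.95438503e-01  2.31016811e+02] F deck [ 3.93320977  0.20973131 -6.07804465] M deck [ 0.0541322  -0.18678571 -0.09715831] 0.01338925655912589
tool angle 1.3289904165595425
```

Call:
carry_out(
  motion=[
    {"jaw": 0.1, "tx": 0, "ty": 0, "tz": 0, "wx": 0, "wy": 0, "wz": 0},
    {"jaw": 0.1, "tx": 0, "ty": 0, "tz": 0, "wx": 0, "wy": 0, "wz": 0},
    {"jaw": 0.1, "tx": 0, "ty": 0, "tz": 0, "wx": 0, "wy": 0, "wz": 0},
    {"jaw": 0.1, "tx": 0, "ty": 0, "tz": -1, "wx": 0, "wy": 0, "wz": 0},
    {"jaw": 0.1, "tx": 0, "ty": 0, "tz": -3, "wx": 0, "wy": 0, "wz": 0},
    {"jaw": 0.1, "tx": 0, "ty": 0, "tz": -5, "wx": 0, "wy": 0, "wz": 0},
    {"jaw": 0.1, "tx": 0, "ty": 0, "tz": 0, "wx": 0, "wy": 0, "wz": 0},
    {"jaw": 0.1, "tx": 0, "ty": 0, "tz": 0, "wx": 0, "wy": 0, "wz": 0},
  ],
  force=40,
)

```text
clock: 20.72
tcp_pos: [0.4271, -0.2442, 0.3485]
orientation: [0.196, -0.562, 0.785, -0.169]
wrist_force: [1.1, -0.3, -1.0]
finger_gap: 0.0467
```

```bash
cat > vw.py <<'E'
from ov import *
import sys
tag=sys.argv[1]; q=float(sys.argv[2])
s,c,im=snap('wrist',tag); print(s['clock'],w2d(s['tcp_pos']),s['joint_pos'])
K,T=load(tag)
im=cv2.resize(im,None,fx=1.56,fy=1.56,interpolation=cv2.INTER_CUBIC)
for p in ([55.5,0,83],[55.5+48*np.cos(q),48*np.sin(q),81],[20,-53,40],[20,57,40],[0,-70,26],[0,30,26],[55.5+10*np.cos(q),10*np.sin(q),42]):
    u=(proj(K,T,d2w(p))+.5)*1.56; cv2.circle(im,(int(u[0]),int(u[1])),2,(0,0,255),-1)
cv2.imwrite(f'pics/{tag}b.png',im)
E
python3 vw.py w7 1.32
```

```text
20.725 [5.53447576e+01 9.62897959e-02 3.21718829e+02] [-0.76515635 -0.0168923  -0.56305386  0.60127434  0.31859213 -1.9390498 ]
```

View pics/w7b.png

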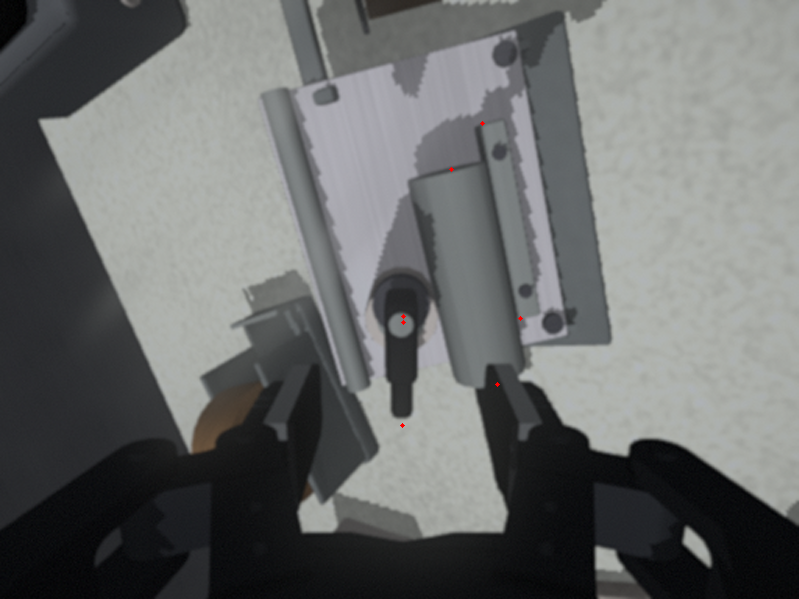

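Run:
```python
from ov import *
D,o=deck(); s=get_state()
Rt=frame(-D.apply([0,1,0]),[0,0,-1])
d,r=delta(Rt,[0,0,0]); print(r,np.linalg.norm(r))
print(delta(Rt,[.5566,-.1509,.30],Rt,s['tcp_pos']))
```

```text
[-29.8    3.62 -13.49] 32.91085687125147
(array([-10.4 , -12.09,   4.77]), array([0., 0., 0.]))
```

Call:
carry_out(
  motion=[
    {"jaw": 0.1, "tx": 0, "ty": 0, "tz": 0, "wx": -7.45, "wy": 0.9, "wz": -3.37},
    {"jaw": 0.1, "tx": 0, "ty": 0, "tz": 0, "wx": -7.45, "wy": 0.9, "wz": -3.37},
    {"jaw": 0.1, "tx": 0, "ty": 0, "tz": 0, "wx": -7.45, "wy": 0.9, "wz": -3.37},
    {"jaw": 0.1, "tx": 0, "ty": 0, "tz": 0, "wx": -7.45, "wy": 0.9, "wz": -3.37},
    {"jaw": 0.1, "tx": -2.6, "ty": -3, "tz": 0, "wx": 0, "wy": 0, "wz": 0},
    {"jaw": 0.1, "tx": -2.6, "ty": -3, "tz": 0, "wx": 0, "wy": 0, "wz": 0},
    {"jaw": 0.1, "tx": -2.6, "ty": -3, "tz": 0, "wx": 0, "wy": 0, "wz": 0},
    {"jaw": 0.1, "tx": -2.6, "ty": -3.1, "tz": 0, "wx": 0, "wy": 0, "wz": 0},
    {"jaw": 0.1, "tx": 0, "ty": 0, "tz": 2.5, "wx": 0, "wy": 0, "wz": 0},
    {"jaw": 0.1, "tx": 0, "ty": 0, "tz": 2, "wx": 0, "wy": 0, "wz": 0},
    {"jaw": 0.1, "tx": 0, "ty": 0, "tz": 0, "wx": 0, "wy": 0, "wz": 0},
    {"jaw": 0.1, "tx": 0, "ty": 0, "tz": 0, "wx": 0, "wy": 0, "wz": 0},
  ],
  force=40,
)

```text
clock: 22.28
tcp_pos: [0.5571, -0.151, 0.3029]
orientation: [0.0, -0.676, 0.737, 0.0]
wrist_force: [0.6, -1.2, 0.9]
finger_gap: 0.0468
```

```bash
python3 vw.py w8 1.32
python3 - <<'E'
from h import *
D,o=deck();print(delta(frame(-D.apply([0,1,0]),[0,0,-1]),[.5566,-.1509,.2305]))
E
```

```text
22.275 [137.67482477 104.16598823 221.47788213] [-4.03851929e-01  3.65984798e-01 -1.33054843e-01  1.07204454e+00
  2.39161858e-04 -1.88792504e+00]
(array([-0.03,  0.07,  7.3 ]), array([-0.06, -0.01, -0.  ]))
```

View pics/w8b.png

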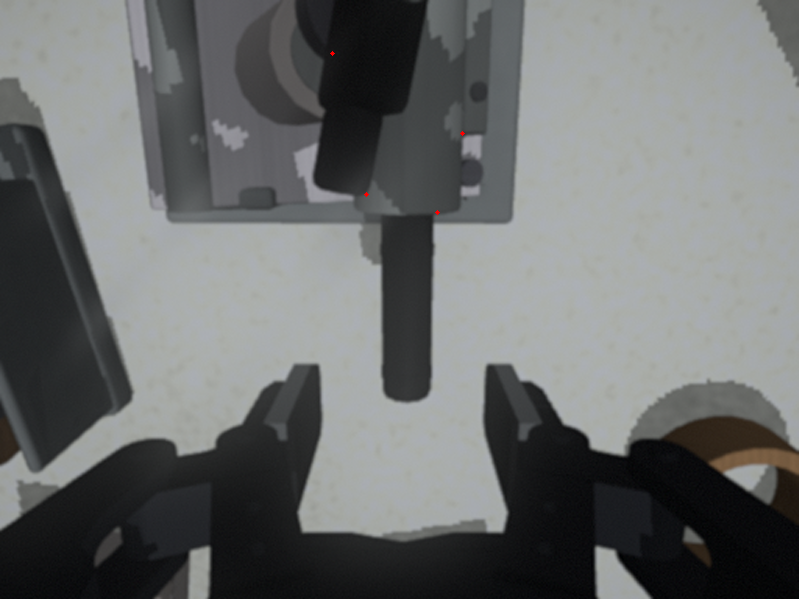

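Call:
carry_out(
  motion=[
    {"jaw": 0.1, "tx": 0, "ty": 0.1, "tz": 3, "wx": 0, "wy": 0, "wz": 0},
    {"jaw": 0.1, "tx": 0, "ty": 0.05, "tz": 3, "wx": 0, "wy": 0, "wz": 0},
    {"jaw": 0.1, "tx": 0, "ty": 0, "tz": 1.3, "wx": 0, "wy": 0, "wz": 0},
    {"jaw": 0.1, "tx": 0, "ty": 0, "tz": 0, "wx": 0, "wy": 0, "wz": 0},
    {"jaw": -1, "tx": 0, "ty": 0, "tz": 0, "wx": 0, "wy": 0, "wz": 0},
    {"jaw": -1, "tx": 0, "ty": 0, "tz": 0, "wx": 0, "wy": 0, "wz": 0},
    {"jaw": -1, "tx": 0, "ty": 0, "tz": 0, "wx": 0, "wy": 0, "wz": 0},
    {"jaw": -1, "tx": 0, "ty": 0, "tz": 0, "wx": 0, "wy": 0, "wz": 0},
    {"jaw": -1, "tx": 0, "ty": 0, "tz": 0, "wx": 0, "wy": 0, "wz": 0},
  ],
  force=50,
)

```text
clock: 23.45
tcp_pos: [0.5557, -0.151, 0.2309]
orientation: [0.0, -0.676, 0.737, -0.001]
wrist_force: [-2.8, 1.4, 5.9]
finger_gap: 0.0184
```

```bash
python3 st.py
```

```text
23.45 [ 0.55566251 -0.15097092  0.23089896] [-2.79501837  1.44839484  5.88577493] [ 0.16884324  0.45970095 -0.15836021] 0.01836858567082679
[ 21.42135843 104.11293311  23.01416531] [1.17260681 1.20037044 7.85135343]
```

Call:
carry_out(
  motion=[
    {"jaw": -1, "tx": -0.5, "ty": 0, "tz": 0, "wx": 0, "wy": 0, "wz": 0},
    {"jaw": -1, "tx": -0.5, "ty": 0, "tz": 0, "wx": 0, "wy": 0, "wz": 0},
    {"jaw": -1, "tx": -0.5, "ty": 0, "tz": 0, "wx": 0, "wy": 0, "wz": 0},
    {"jaw": -1, "tx": -0.5, "ty": 0, "tz": 0, "wx": 0, "wy": 0, "wz": 0},
    {"jaw": -1, "tx": -0.5, "ty": 0, "tz": 0, "wx": 0, "wy": 0, "wz": 0},
  ],
  force=50,
)

```text
clock: 24.08
tcp_pos: [0.5578, -0.1256, 0.2301]
orientation: [0.0, -0.676, 0.737, -0.0]
wrist_force: [-0.4, -3.0, 1.7]
finger_gap: 0.0184
```

```bash
python3 st.py; python3 vw.py w9 1.32
```

```text
24.075 [ 0.55784797 -0.12559885  0.23005235] [-0.35711089 -3.04951839  1.73813284] [-0.77623821  0.14121311 -0.06320279] 0.018354318828051615
[ 20.97670231 129.57894697  22.29330859] [ 1.54015646 -3.06900443  2.84986399]
24.075 [ 99.97670231 129.57894697 159.12532239] [-3.61903126e-01  4.17000613e-01 -2.50759224e-01  9.02264378e-01
  3.59336319e-04 -1.84619490e+00]
```

View pics/w9b.png

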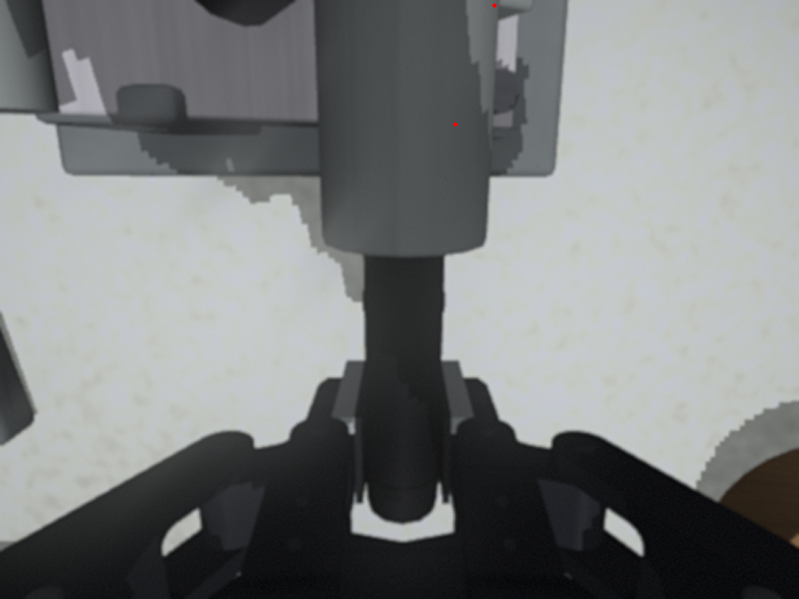

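Call:
carry_out(
  motion=[
    {"jaw": -1, "tx": -0.6, "ty": 0, "tz": 0, "wx": 0, "wy": 0, "wz": 0},
    {"jaw": -1, "tx": -0.6, "ty": 0, "tz": 0, "wx": 0, "wy": 0, "wz": 0},
    {"jaw": -1, "tx": -0.6, "ty": 0, "tz": 0, "wx": 0, "wy": 0, "wz": 0},
    {"jaw": -1, "tx": -0.6, "ty": 0, "tz": 0, "wx": 0, "wy": 0, "wz": 0},
    {"jaw": -1, "tx": -0.6, "ty": 0, "tz": 0, "wx": 0, "wy": 0, "wz": 0},
    {"jaw": -1, "tx": -0.6, "ty": 0, "tz": 0, "wx": 0, "wy": 0, "wz": 0},
    {"jaw": -1, "tx": -0.6, "ty": 0, "tz": 0, "wx": 0, "wy": 0, "wz": 0},
    {"jaw": -1, "tx": 0, "ty": 0, "tz": 0, "wx": 0, "wy": 0, "wz": 0},
    {"jaw": -1, "tx": 0, "ty": 0, "tz": 0, "wx": 0, "wy": 0, "wz": 0},
  ],
  force=50,
)

```text
clock: 25.25
tcp_pos: [0.5613, -0.0837, 0.23]
orientation: [0.001, -0.676, 0.737, 0.0]
wrist_force: [0.2, 1.7, 0.7]
finger_gap: 0.0183
```

```bash
python3 st.py; python3 vw.py w10 1.32
python3 - <<'E'
from ov import *
over('E',{'scene':(150,80,130,100,6)},[d2w([20,y,z]) for y in(14,124) for z in (0,20,40)])
E
```

```text
25.25 [ 0.56125164 -0.08367808  0.23001629] [0.22662142 1.68013755 0.72921632] [ 0.17171042 -0.06359295  0.01140763] 0.018304580654343875
[ 20.74461136 171.63693706  22.38567409] [1.1838548  1.69346568 1.8905784 ]
25.25 [ 99.74461136 171.63693706 159.21768789] [-2.89751474e-01  4.09997637e-01 -2.61967424e-01  8.98835144e-01
  1.32126230e-03 -1.77434444e+00]
```

View pics/w10b.png

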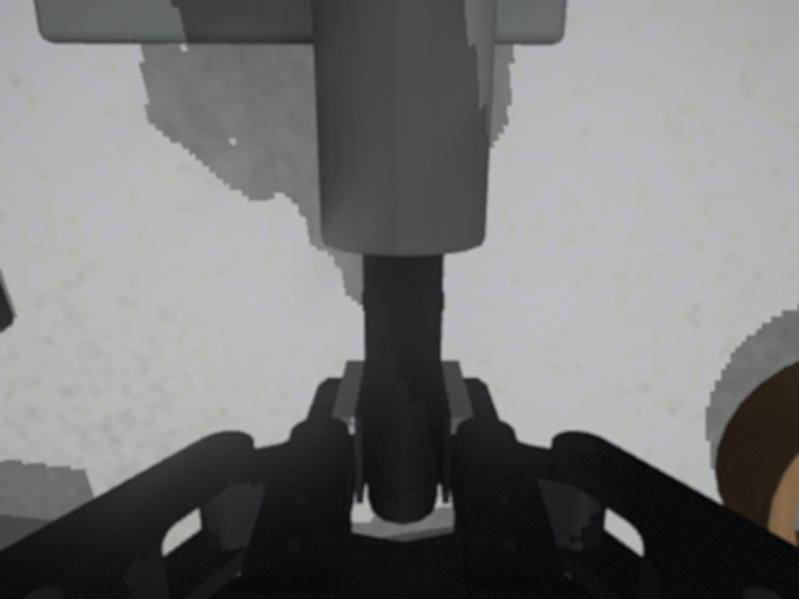

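View pics/scene_E_c.png

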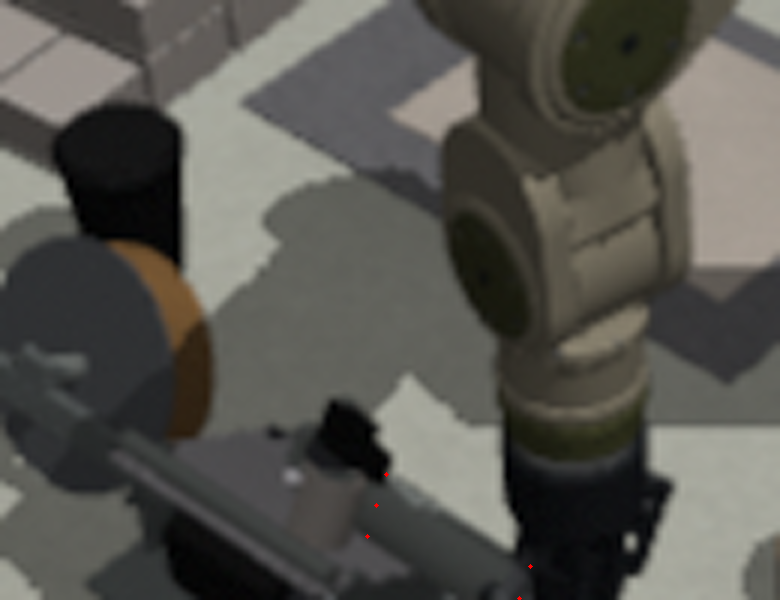

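Call:
carry_out(
  motion=[
    {"jaw": -1, "tx": -0.6, "ty": 0, "tz": 0, "wx": 0, "wy": 0, "wz": 0},
    {"jaw": -1, "tx": -0.6, "ty": 0, "tz": 0, "wx": 0, "wy": 0, "wz": 0},
    {"jaw": -1, "tx": -1.2, "ty": 0, "tz": 0, "wx": 0, "wy": 0, "wz": 0},
    {"jaw": -1, "tx": -1.5, "ty": 0, "tz": 0, "wx": 0, "wy": 0, "wz": 0},
    {"jaw": -1, "tx": -2, "ty": 0, "tz": 0, "wx": 0, "wy": 0, "wz": 0},
    {"jaw": -1, "tx": -1, "ty": 0, "tz": -2, "wx": 0, "wy": 0, "wz": 0},
    {"jaw": -1, "tx": -2, "ty": 0, "tz": -3, "wx": 0, "wy": 0, "wz": 0},
    {"jaw": -1, "tx": -3, "ty": 0, "tz": -4, "wx": 0, "wy": 0, "wz": 0},
    {"jaw": -1, "tx": -4, "ty": 0, "tz": -4, "wx": 0, "wy": 0, "wz": 0},
    {"jaw": -1, "tx": -4, "ty": 0, "tz": -3, "wx": 0, "wy": 0, "wz": 0},
    {"jaw": -1, "tx": -4, "ty": 0, "tz": -1, "wx": 0, "wy": 0, "wz": 0},
    {"jaw": -1, "tx": -3, "ty": 0, "tz": 0, "wx": 0, "wy": 0, "wz": 0},
    {"jaw": -1, "tx": -2, "ty": 0, "tz": 0, "wx": 0, "wy": 0, "wz": 0},
    {"jaw": -1, "tx": 0, "ty": 0, "tz": 0, "wx": 0, "wy": 0, "wz": 0},
    {"jaw": -1, "tx": 0, "ty": 0, "tz": 0, "wx": 0, "wy": 0, "wz": 0},
  ],
  force=60,
)

```text
clock: 27.22
tcp_pos: [0.5861, 0.2035, 0.3996]
orientation: [-0.0, -0.676, 0.737, -0.0]
wrist_force: [-0.5, -0.9, -1.7]
finger_gap: 0.0181
```

Run:
```python
from h import *
s,c,im=snap('wrist','w11'); print(s['clock'],s['tcp_pos'],s['joint_pos'])
cv2.imwrite('pics/w11b.png',cv2.resize(im,None,fx=1.56,fy=1.56,interpolation=cv2.INTER_CUBIC))
```

```text
27.225 [0.58610786 0.20348813 0.39963739] [ 2.04956361e-01  4.05169392e-01  1.66508010e-01  1.33273712e+00
 -4.58776999e-04 -1.27886564e+00]
```

View pics/w11b.png

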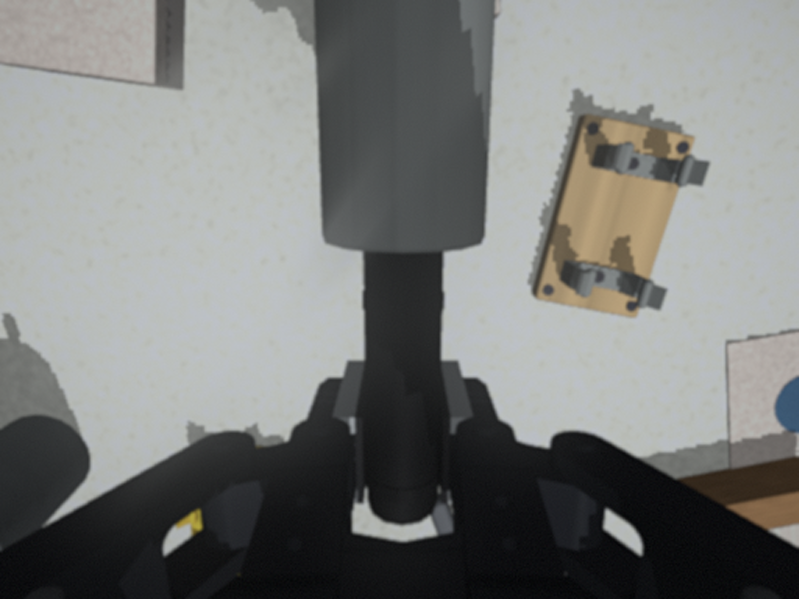

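Run:
```python
import cv2
im=cv2.imread('pics/w11.png'); cv2.imwrite('pics/w11c.png',cv2.resize(im[65:210,335:465],None,fx=4,fy=4,interpolation=cv2.INTER_CUBIC))
```

```text
(no output)
```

View pics/w11c.png

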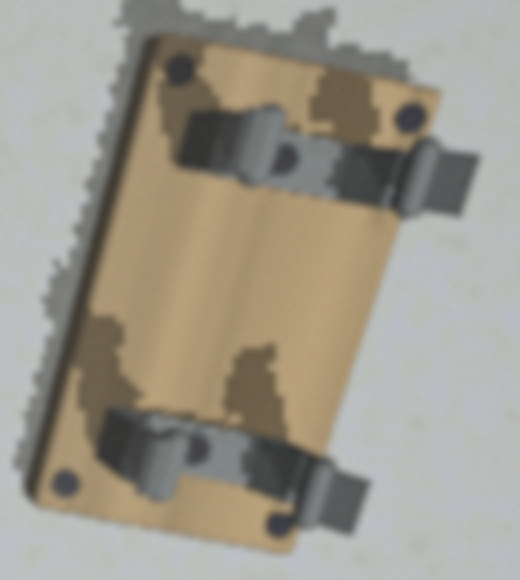

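Run:
```python
from h import *
K,T=load('w11'); g=lambda p:((p[0]+.5)/4-.5+335,(p[1]+.5)/4-.5+65)
C=[plane(K,T,g(p),.015) for p in [(158,38),(440,90),(293,552),(38,500)]]
S=[plane(K,T,g(p),.015) for p in [(180,70),(410,118),(279,523),(65,483)]]
B=[plane(K,T,g(p),.0175) for p in [(285,160),(200,450)]]
for n,q in (('corner',C),('screw',S),('bolt',B)):
    q=np.array(q); print(n,np.round(q[:,:2],4).tolist(),'mean',np.round(q.mean(0),4))
C=np.array(C);S=np.array(S)
ang=lambda v:np.rad2deg(np.arctan2(v[1],v[0]))
print('sides',[np.linalg.norm(C[i]-C[(i+1)%4]) for i in range(4)])
print(ang(C[3]-C[0]),ang(C[2]-C[1]),ang(C[0]-C[1])+90,ang(S[3]-S[0]),ang(S[2]-S[1]),ang(B[1]-B[0]),np.linalg.norm(B[1]-B[0]))
```

```text
corner [[0.4642, 0.1235], [0.3941, 0.142], [0.4271, 0.2601], [0.4961, 0.2393]] mean [0.4454 0.1912 0.015 ]
screw [[0.4587, 0.1316], [0.4012, 0.1481], [0.4311, 0.2515], [0.4888, 0.2352]] mean [0.4449 0.1916 0.015 ]
bolt [[0.4332, 0.1555], [0.4536, 0.2286]] mean [0.4434 0.1921 0.0175]
sides [np.float64(0.0725340319944408), np.float64(0.12267146064917392), np.float64(0.07209750324267954), np.float64(0.12012339009161198)]
74.59810716571012 74.38716966706876 75.26748163681353 73.83728307158604 73.85783797401271 74.39523459615886 0.07588314164530975
```

```bash
cat >> h.py <<'E'
RC=np.array([.4446,.1917]); RY=np.array([np.cos(np.deg2rad(74.3)),np.sin(np.deg2rad(74.3))]); RX=np.array([RY[1],-RY[0]])
def w2r(p): d=np.asarray(p)[:2]-RC; return np.array([d@RX,d@RY,p[2]])*1e3
E
python3 - <<'E'
from h import *
s=get=None
Rt=frame([-RY[0],-RY[1],0],[0,0,-1]); g=RC+RY*.102
print(delta(Rt,[*g,.26]), g)
Kt,Tt=load('top0')
for p in [(120,238),(142,237),(145,267),(122,269)]: print(np.round(plane(Kt,Tt,p,.04),3))
E
```

```text
(array([-7.66, 12.12, 13.98]), array([ 0.  , -0.03, 10.68])) [0.47220125 0.28989456]
[0.396 0.479 0.04 ]
[0.399 0.396 0.04 ]
[0.286 0.379 0.04 ]
[0.279 0.465 0.04 ]
```

Translate first, turn, then lower to 0.26.

Call:
carry_out(
  motion=[
    {"jaw": -1, "tx": -1, "ty": 2, "tz": 0, "wx": 0, "wy": 0, "wz": 2},
    {"jaw": -1, "tx": -2, "ty": 3, "tz": 1, "wx": 0, "wy": 0, "wz": 2},
    {"jaw": -1, "tx": -2, "ty": 3, "tz": 2, "wx": 0, "wy": 0, "wz": 2},
    {"jaw": -1, "tx": -1.6, "ty": 2.5, "tz": 3, "wx": 0, "wy": 0, "wz": 2},
    {"jaw": -1, "tx": -0.5, "ty": 1, "tz": 3, "wx": 0, "wy": 0, "wz": 2},
    {"jaw": -1, "tx": 0, "ty": 0, "tz": 2, "wx": 0, "wy": 0, "wz": 0.7},
    {"jaw": -1, "tx": 0, "ty": 0, "tz": 1.5, "wx": 0, "wy": 0, "wz": 0},
    {"jaw": -1, "tx": 0, "ty": 0, "tz": 0, "wx": 0, "wy": 0, "wz": 0},
    {"jaw": -1, "tx": 0, "ty": 0, "tz": 0, "wx": 0, "wy": 0, "wz": 0},
  ],
  force=60,
)

```text
clock: 28.4
tcp_pos: [0.484, 0.2906, 0.2759]
orientation: [0.001, -0.604, 0.797, -0.0]
wrist_force: [-0.2, -0.2, -0.9]
finger_gap: 0.0178
```

Run:
```python
from ov import *
Rt=frame([-RY[0],-RY[1],0],[0,0,-1]); g=RC+RY*.102
print(delta(Rt,[*g,.228])); s=get_state(); print(s['clock'],s['tcp_pos'],w2r(s['tcp_pos']),s['wrist_force'],s['joint_pos'])
ry=np.array([*RY,0]); c=np.array([*s['tcp_pos']])-[0,0,.158]
over('F',{'scene':(290,150,120,95,6),'top':(150,170,110,90,7)},[c+ry*a+np.array([0,0,h]) for a in(-.157,-.047) for h in(-.02,0,.02)]+[np.array([*(RC+RX*x+RY*y),.059]) for x in(-.015,.015) for y in (-.038,.038)])
```

```text
(array([0.39, 1.12, 4.78]), array([-0.09,  0.05, -0.02]))
28.4 [0.48395686 0.29064155 0.27585099] [ 11.11490069 105.90019862 275.85099204] [-0.18726817 -0.235698   -0.94719866] [ 3.98692375e-01  3.62602794e-01 -2.09173014e-01  9.97290973e-01
 -2.54537396e-04 -8.97736796e-01]
```

View pics/scene_F_c.png

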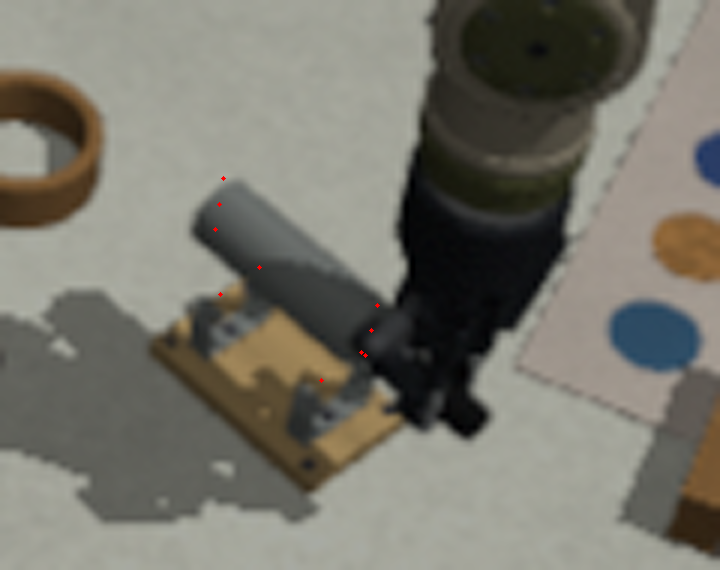

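View pics/top_F_c.png

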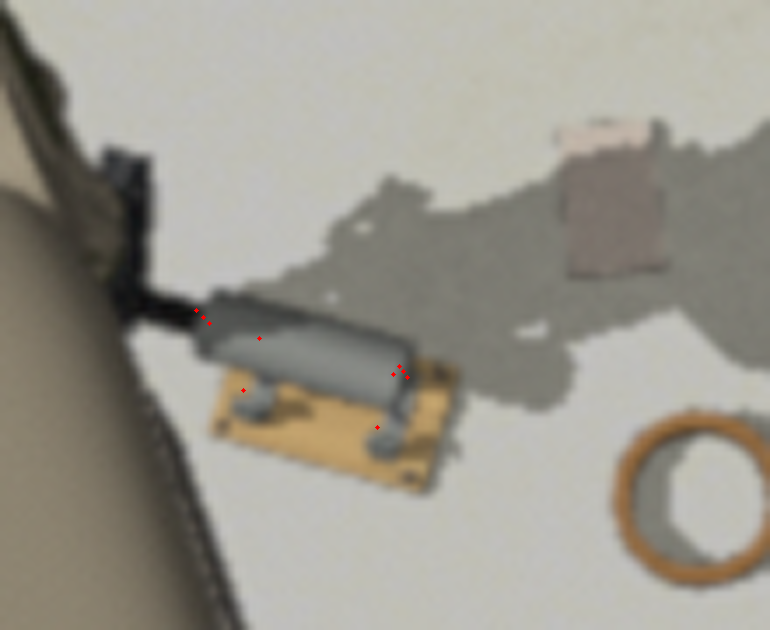

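Call:
carry_out(
  motion=[
    {"jaw": -1, "tx": 0.4, "ty": 1.1, "tz": 1, "wx": 0, "wy": 0, "wz": 0},
    {"jaw": -1, "tx": 0, "ty": 0, "tz": 1.5, "wx": 0, "wy": 0, "wz": 0},
    {"jaw": -1, "tx": 0, "ty": 0, "tz": 1, "wx": 0, "wy": 0, "wz": 0},
    {"jaw": -1, "tx": 0, "ty": 0, "tz": 0.6, "wx": 0, "wy": 0, "wz": 0},
    {"jaw": -1, "tx": 0, "ty": 0, "tz": 0.3, "wx": 0, "wy": 0, "wz": 0},
    {"jaw": -1, "tx": 0, "ty": 0, "tz": 0, "wx": 0, "wy": 0, "wz": 0},
    {"jaw": -1, "tx": 0, "ty": 0, "tz": 0, "wx": 0, "wy": 0, "wz": 0},
  ],
  force=60,
)

```text
clock: 29.38
tcp_pos: [0.4719, 0.2901, 0.2314]
orientation: [0.001, -0.604, 0.797, -0.0]
wrist_force: [0.2, 0.6, -1.1]
finger_gap: 0.0181
```

```bash
cat > st3.py <<'E'
from ov import *
s=get_state(); print(s['clock'],w2r(s['tcp_pos']),s['wrist_force'],s['ft_torque'],s['finger_gap'])
E
python3 st3.py
```

```text
29.375 [ -0.37374701 102.14723666 231.37194319] [ 0.23427808  0.6171738  -1.07924181] [ 0.08332505 -0.03630349  0.02553979] 0.018064187445624397
```

Call:
carry_out(
  motion=[
    {"jaw": -1, "tx": 0, "ty": 0, "tz": 0.2, "wx": 0, "wy": 0, "wz": 0},
    {"jaw": -1, "tx": 0, "ty": 0, "tz": 0.2, "wx": 0, "wy": 0, "wz": 0},
    {"jaw": -1, "tx": 0, "ty": 0, "tz": 0, "wx": 0, "wy": 0, "wz": 0},
  ],
  force=60,
)

```text
clock: 29.75
tcp_pos: [0.4716, 0.29, 0.2269]
orientation: [0.0, -0.604, 0.797, -0.0]
wrist_force: [-0.5, 0.0, -1.9]
finger_gap: 0.0177
```

```bash
python3 st3.py
```

```text
29.75 [ -0.64613944 101.9175705  226.86058054] [-0.52622449  0.03426485 -1.8811718 ] [0.1201367  0.03019985 0.00040581] 0.017667759053030273
```

Call:
carry_out(
  motion=[
    {"jaw": -1, "tx": 0, "ty": 0, "tz": 0.2, "wx": 0, "wy": 0, "wz": 0},
    {"jaw": -1, "tx": 0, "ty": 0, "tz": 0, "wx": 0, "wy": 0, "wz": 0},
  ],
  force=60,
)

```text
clock: 30.0
tcp_pos: [0.4717, 0.29, 0.225]
orientation: [0.0, -0.604, 0.797, -0.0]
wrist_force: [0.5, -1.2, -0.8]
finger_gap: 0.018
```

```bash
python3 st3.py
```

```text
30.0 [ -0.48818989 101.99389764 224.95869475] [ 0.47478103 -1.19333542 -0.79906818] [ 0.02395012 -0.06168668  0.0735611 ] 0.01801269685797275
```

Call:
carry_out(
  motion=[
    {"jaw": -1, "tx": 0, "ty": 0, "tz": 0.15, "wx": 0, "wy": 0, "wz": 0},
    {"jaw": -1, "tx": 0, "ty": 0, "tz": 0.1, "wx": 0, "wy": 0, "wz": 0},
    {"jaw": -1, "tx": 0, "ty": 0, "tz": 0, "wx": 0, "wy": 0, "wz": 0},
  ],
  force=60,
)

```text
clock: 30.38
tcp_pos: [0.4719, 0.2901, 0.2228]
orientation: [0.001, -0.604, 0.797, -0.0]
wrist_force: [-0.1, -0.3, 1.8]
finger_gap: 0.0181
```

```bash
python3 st3.py
python3 - <<'E'
from ov import *
s=get_state(); ry=np.array([*RY,0]); c=np.array([*s['tcp_pos']])-[0,0,.158]
over('G',{'scene':(290,150,120,95,6),'wrist':(0,0,512,384,1.56)},[c+ry*a+np.array([0,0,h]) for a in(-.157,-.047) for h in(-.02,0,.02)])
E
```

```text
30.375 [ -0.34250539 102.12147547 222.81735667] [-0.14109766 -0.25601664  1.80061251] [-0.07924868 -0.13681375  0.01142025] 0.01808715596123343
```

View pics/scene_G_c.png

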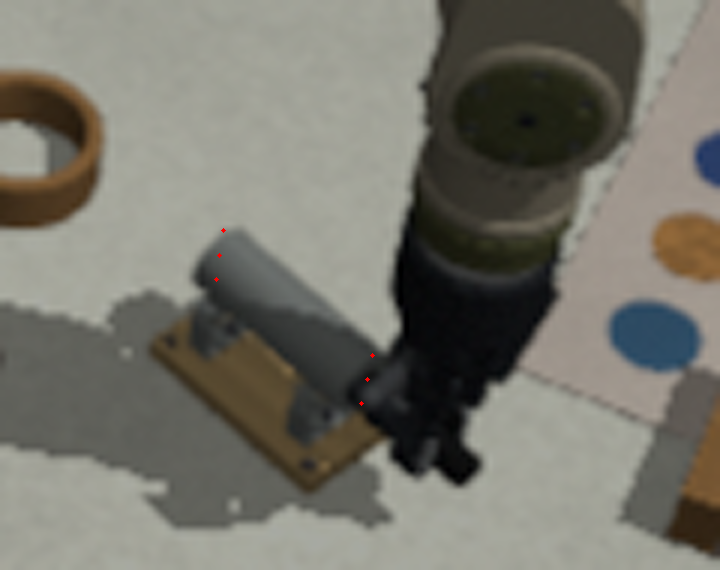

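View pics/wrist_G_c.png

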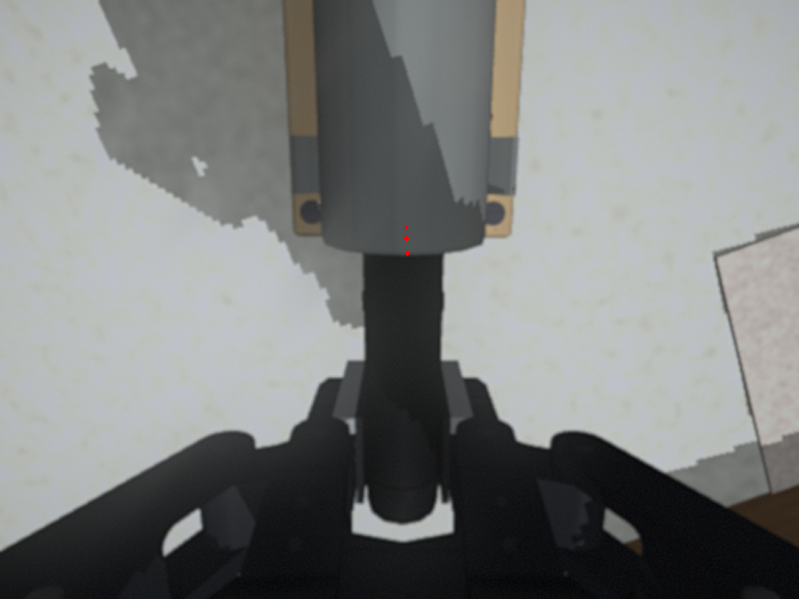

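Call:
carry_out(
  motion=[
    {"jaw": -0.3, "tx": 0, "ty": 0, "tz": 0, "wx": 0, "wy": 0, "wz": 0},
    {"jaw": 0.1, "tx": 0, "ty": 0, "tz": 0, "wx": 0, "wy": 0, "wz": 0},
    {"jaw": 0.1, "tx": 0, "ty": 0, "tz": 0, "wx": 0, "wy": 0, "wz": 0},
    {"jaw": 0.1, "tx": 0, "ty": 0, "tz": -1, "wx": 0, "wy": 0, "wz": 0},
    {"jaw": 0.1, "tx": 0, "ty": 0, "tz": -3, "wx": 0, "wy": 0, "wz": 0},
    {"jaw": 0.6, "tx": 0, "ty": 0, "tz": -4, "wx": 0, "wy": 0, "wz": 0},
    {"jaw": 0.6, "tx": 3, "ty": 0, "tz": 0, "wx": 0, "wy": 0, "wz": 0},
    {"jaw": 0.6, "tx": 4, "ty": 0, "tz": 0, "wx": 0, "wy": 0, "wz": 0},
    {"jaw": 0.6, "tx": 3, "ty": 0, "tz": 0, "wx": 0, "wy": 0, "wz": 0},
    {"jaw": 0.6, "tx": 0, "ty": 0, "tz": 0, "wx": 0, "wy": 0, "wz": 0},
    {"jaw": 0.6, "tx": 0, "ty": 0, "tz": 0, "wx": 0, "wy": 0, "wz": 0},
  ],
  force=60,
)

```text
clock: 31.85
tcp_pos: [0.445, 0.194, 0.3032]
orientation: [0.001, -0.604, 0.797, -0.0]
wrist_force: [-0.3, 0.0, 0.3]
finger_gap: 0.0686
```

```bash
python3 st3.py
python3 - <<'E'
from ov import *
Rt=frame([-RY[0],-RY[1],0],[0,0,-1]); print(delta(Rt,[*RC,.2235]))
over('H',{'scene':(290,150,120,95,6),'wrist':(0,0,512,384,1.56)},[])
E
```

```text
31.85 [-2.00754196e-01  2.36166126e+00  3.03230192e+02] [-0.25541719  0.03541028  0.31343224] [-0.0278414   0.01837906  0.01779016] 0.06861524462721638
(array([ 0.25, -0.01,  7.97]), array([-0.1 ,  0.07,  0.01]))
```

View pics/scene_H_c.png

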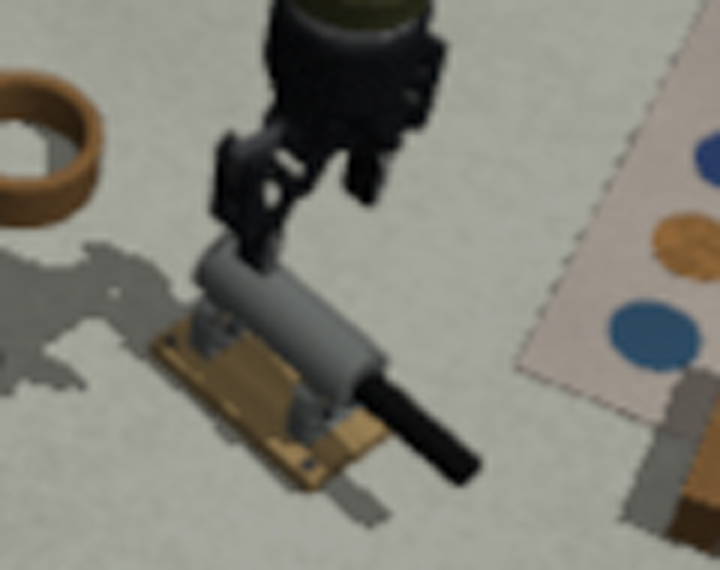

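View pics/wrist_H_c.png

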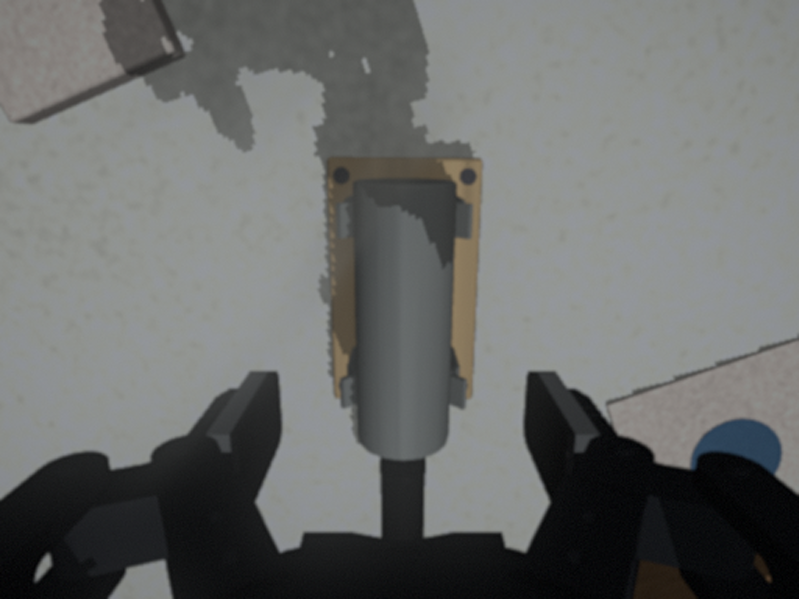

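Run:
```python
from h import *
K,T=load('wrist_H'); g=lambda p:((p[0]+.5)/1.56-.5,(p[1]+.5)/1.56-.5)
for n,p,z in [('far top edge',(404,181),.0845),('near end',(404,430),.0845),('near end bottom?',(404,460),.0645),('clip far L',(346,218),.055),('clip far R',(464,218),.055),('clip near L',(347,391),.055),('clip near R',(458,390),.055),('barrel L',(357,300),.0645),('barrel R',(452,300),.0645)]:
    print(n,np.round(w2r(plane(K,T,g(p),z)),1))
```

```text
far top edge [  0.3 -54.8  84.5]
near end [ 0.2 41.2 84.5]
near end bottom? [ 0.1 67.2 64.5]
clip far L [ 23.9 -38.5  55. ]
clip far R [-24.3 -38.6  55. ]
clip near L [25.6 38.4 55. ]
clip near R [-24.   37.8  55. ]
barrel L [19.3 -6.4 64.5]
barrel R [-19.3  -6.5  64.5]
```

Call:
carry_out(
  motion=[
    {"jaw": 0.6, "tx": 0.2, "ty": 0, "tz": 3, "wx": 0, "wy": 0, "wz": 0},
    {"jaw": 0.6, "tx": 0, "ty": 0, "tz": 3, "wx": 0, "wy": 0, "wz": 0},
    {"jaw": 0.6, "tx": 0, "ty": 0, "tz": 1.5, "wx": 0, "wy": 0, "wz": 0},
    {"jaw": 0.6, "tx": 0, "ty": 0, "tz": 0.5, "wx": 0, "wy": 0, "wz": 0},
    {"jaw": 0.6, "tx": 0, "ty": 0, "tz": 0, "wx": 0, "wy": 0, "wz": 0},
    {"jaw": -1, "tx": 0, "ty": 0, "tz": 0, "wx": 0, "wy": 0, "wz": 0},
    {"jaw": -1, "tx": 0, "ty": 0, "tz": 0, "wx": 0, "wy": 0, "wz": 0},
    {"jaw": -1, "tx": 0, "ty": 0, "tz": 0, "wx": 0, "wy": 0, "wz": 0},
    {"jaw": -1, "tx": 0, "ty": 0, "tz": 0, "wx": 0, "wy": 0, "wz": 0},
  ],
  force=70,
)

```text
clock: 33.08
tcp_pos: [0.4443, 0.192, 0.2233]
orientation: [0.001, -0.604, 0.797, -0.0]
wrist_force: [-1.8, -0.6, 6.2]
finger_gap: 0.0381
```

```bash
python3 st3.py
```

```text
33.075 [-3.35623058e-01  1.98583870e-01  2.23257105e+02] [-1.82485406 -0.6248133   6.20556926] [ 0.23043669  0.32748525 -0.04429225] 0.03810908393875062
```

Press down, in small steps (26.5 mm to go).

Call:
carry_out(
  motion=[
    {"jaw": -1, "tx": 0, "ty": 0, "tz": 0.5, "wx": 0, "wy": 0, "wz": 0},
    {"jaw": -1, "tx": 0, "ty": 0, "tz": 0.5, "wx": 0, "wy": 0, "wz": 0},
    {"jaw": -1, "tx": 0, "ty": 0, "tz": 0.5, "wx": 0, "wy": 0, "wz": 0},
    {"jaw": -1, "tx": 0, "ty": 0, "tz": 0.5, "wx": 0, "wy": 0, "wz": 0},
    {"jaw": -1, "tx": 0, "ty": 0, "tz": 0, "wx": 0, "wy": 0, "wz": 0},
  ],
  force=80,
)

```text
clock: 33.7
tcp_pos: [0.4441, 0.1919, 0.202]
orientation: [0.0, -0.604, 0.797, -0.0]
wrist_force: [1.0, 1.0, -5.3]
finger_gap: 0.0379
```

```bash
python3 st3.py
```

```text
33.7 [-5.25123092e-01  2.44308652e-02  2.01989570e+02] [ 0.97510741  0.96636748 -5.28535312] [ 0.30578552 -0.25591297 -0.05452991] 0.03788196293016686
```

Call:
carry_out(
  motion=[
    {"jaw": -1, "tx": 0, "ty": 0, "tz": 0.2, "wx": 0, "wy": 0, "wz": 0},
    {"jaw": -1, "tx": 0, "ty": 0, "tz": 0.2, "wx": 0, "wy": 0, "wz": 0},
    {"jaw": -1, "tx": 0, "ty": 0, "tz": 0, "wx": 0, "wy": 0, "wz": 0},
  ],
  force=80,
)

```text
clock: 34.08
tcp_pos: [0.444, 0.1916, 0.198]
orientation: [-0.0, -0.604, 0.797, -0.0]
wrist_force: [0.9, -0.9, -7.7]
finger_gap: 0.0374
```

```bash
python3 st3.py
```

```text
34.075 [ -0.54464975  -0.25001841 198.03470607] [ 0.872648   -0.941598   -7.65219897] [-0.1137791  -0.38178237 -0.03725759] 0.037420850236604644
```

Call:
carry_out(
  motion=[
    {"jaw": -1, "tx": 0, "ty": 0, "tz": 0.2, "wx": 0, "wy": 0, "wz": 0},
    {"jaw": -1, "tx": 0, "ty": 0, "tz": 0, "wx": 0, "wy": 0, "wz": 0},
  ],
  force=80,
)

```text
clock: 34.33
tcp_pos: [0.444, 0.1916, 0.1977]
orientation: [0.0, -0.604, 0.797, -0.001]
wrist_force: [-3.3, -2.9, 9.7]
finger_gap: 0.0373
```

```bash
python3 st3.py
```

```text
34.325 [ -0.56690606  -0.2727525  197.74565229] [-3.33225152 -2.86259792  9.72409444] [-3.80709428e-01  7.87995234e-01 -4.39242049e-04] 0.03728772021409882
```

Call:
carry_out(
  motion=[
    {"jaw": 0, "tx": 0, "ty": 0, "tz": 0, "wx": 0, "wy": 0, "wz": 0},
    {"jaw": 0.6, "tx": 0, "ty": 0, "tz": 0, "wx": 0, "wy": 0, "wz": 0},
    {"jaw": 0.6, "tx": 0, "ty": 0, "tz": 0, "wx": 0, "wy": 0, "wz": 0},
    {"jaw": 0.6, "tx": 0, "ty": 0, "tz": 0, "wx": 0, "wy": 0, "wz": 0},
    {"jaw": 0.6, "tx": 0, "ty": 0, "tz": -2, "wx": 0, "wy": 0, "wz": 0},
    {"jaw": 0.6, "tx": 0, "ty": 0, "tz": -4, "wx": 0, "wy": 0, "wz": 0},
    {"jaw": 0.6, "tx": 0, "ty": 0, "tz": -5, "wx": 0, "wy": 0, "wz": 0},
    {"jaw": 0.6, "tx": 0, "ty": 0, "tz": 0, "wx": 0, "wy": 0, "wz": 0},
    {"jaw": 0.6, "tx": 0, "ty": 0, "tz": 0, "wx": 0, "wy": 0, "wz": 0},
  ],
  force=80,
)

```text
clock: 35.45
tcp_pos: [0.4439, 0.1918, 0.3063]
orientation: [0.0, -0.604, 0.797, -0.0]
wrist_force: [-0.3, 0.6, -1.2]
finger_gap: 0.0681
```

```bash
python3 st3.py
python3 - <<'E'
from ov import *
over('J',{'scene':(290,150,120,95,6),'wrist':(0,0,512,384,1.56)},[np.array([*(RC+RY*y),z]) for y in(-.055,.055) for z in(.018,.038,.058)])
E
```

```text
35.45 [-6.96300582e-01 -6.59151893e-02  3.06287032e+02] [-0.27066099  0.5845345  -1.19821693] [-0.02070076  0.00582497 -0.01642162] 0.06812451982513407
```

View pics/scene_J_c.png

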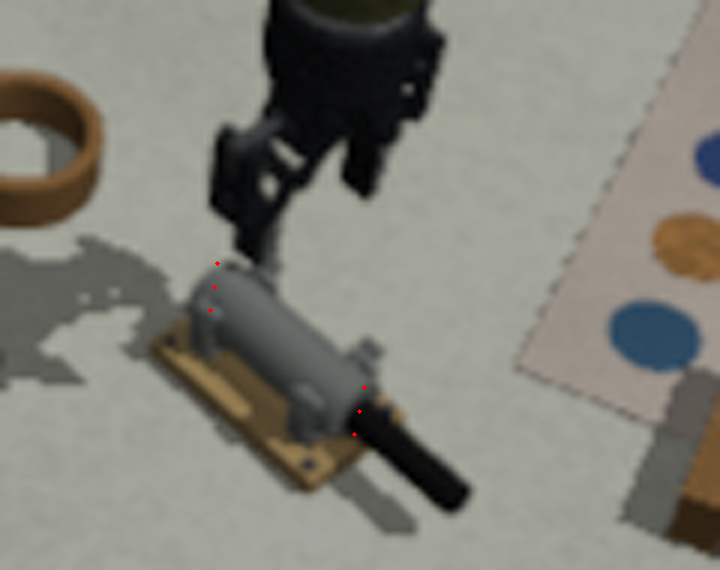

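View pics/wrist_J_c.png

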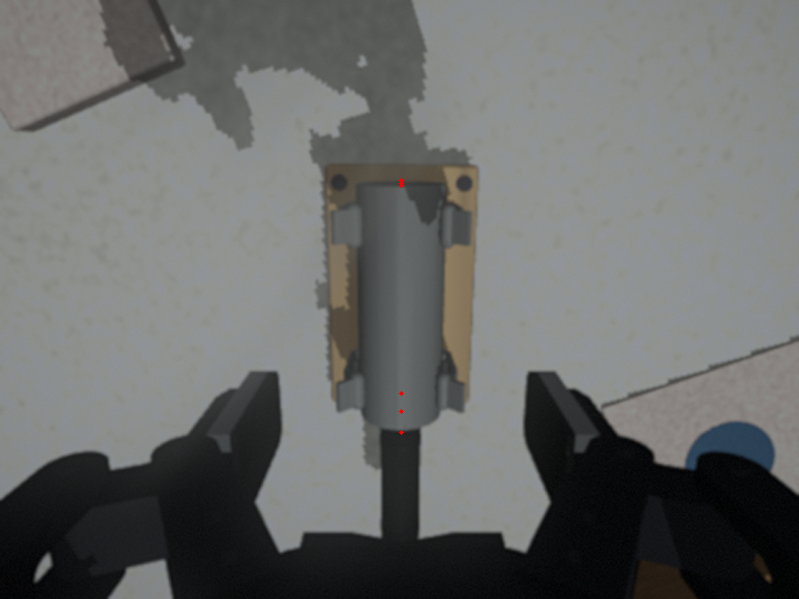

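Call:
carry_out(
  motion=[
    {"jaw": 0.6, "tx": 0, "ty": 0, "tz": -4, "wx": 0, "wy": 0, "wz": 0},
    {"jaw": 0.6, "tx": 4.2, "ty": -2.5, "tz": -1, "wx": 0, "wy": 0, "wz": 0},
    {"jaw": 0.6, "tx": 4.2, "ty": -2.5, "tz": -1, "wx": 0, "wy": 0, "wz": 0},
    {"jaw": 0.6, "tx": 4.2, "ty": -2.5, "tz": -1, "wx": 0, "wy": 0, "wz": 0},
    {"jaw": 0.6, "tx": 4.2, "ty": -2.5, "tz": -1, "wx": 0, "wy": 0, "wz": 0},
    {"jaw": 0.6, "tx": 4.2, "ty": -2.5, "tz": -1, "wx": 0, "wy": 0, "wz": 0},
    {"jaw": 0.6, "tx": 4.2, "ty": -2.5, "tz": 0, "wx": 0, "wy": 0, "wz": 0},
    {"jaw": 0.6, "tx": 4.2, "ty": -2.5, "tz": 0, "wx": 0, "wy": 0, "wz": 0},
    {"jaw": 0.6, "tx": 4.2, "ty": -2.5, "tz": 0, "wx": 0, "wy": 0, "wz": 0},
    {"jaw": 0.6, "tx": 0, "ty": 0, "tz": 0, "wx": 0, "wy": 0, "wz": 0},
    {"jaw": 0.6, "tx": 0, "ty": 0, "tz": 0, "wx": 0, "wy": 0, "wz": 0},
  ],
)

```text
clock: 36.92
tcp_pos: [0.5454, -0.1856, 0.395]
orientation: [-0.0, -0.604, 0.797, 0.001]
wrist_force: [1.0, 0.6, -0.2]
finger_gap: 0.0684
```

```bash
python3 vw.py w12 1.32
python3 - <<'E'
from h import *
snap('top','t9'); t=cv2.imread('pics/t9.png'); cv2.imwrite('pics/t9b.png',cv2.resize(t,None,fx=1.5,fy=1.5))
im=cv2.imread('pics/w12.png')
E
```

```text
36.925 [176.26811715  68.74721238 305.572638  ] [-4.67384253e-01  3.19613462e-01  3.13314325e-02  1.28537356e+00
  5.81578043e-04 -1.76398580e+00]
```

View pics/w12b.png

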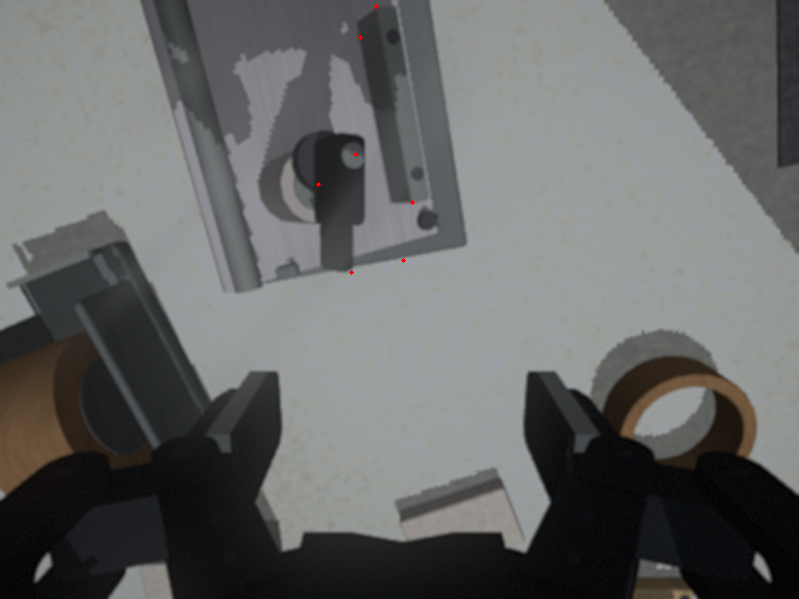

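View pics/t9b.png

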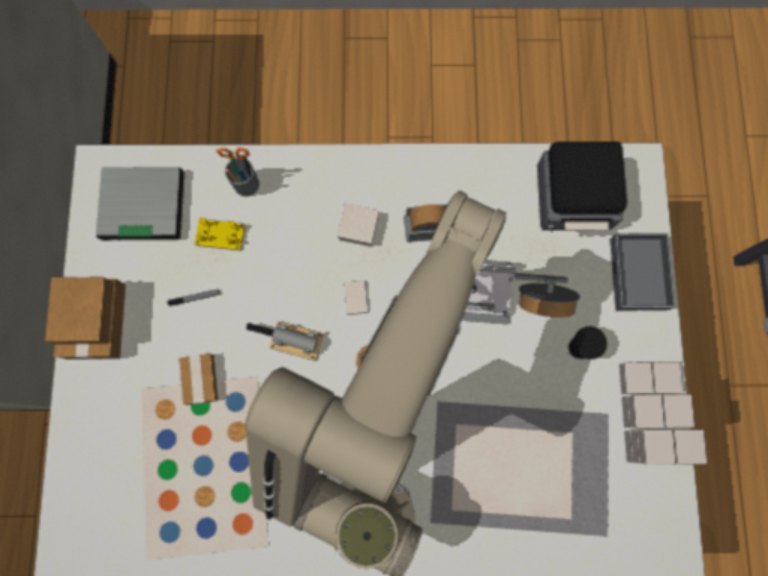

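Run:
```python
import cv2, numpy as np
im=cv2.imread('pics/w12.png'); c=im[75:185,150:270]
c=np.clip(c.astype(float)*2.2,0,255).astype('uint8')
cv2.imwrite('pics/w12c.png',cv2.resize(c,None,fx=5,fy=5,interpolation=cv2.INTER_CUBIC))
```

```text
(no output)
```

View pics/w12c.png

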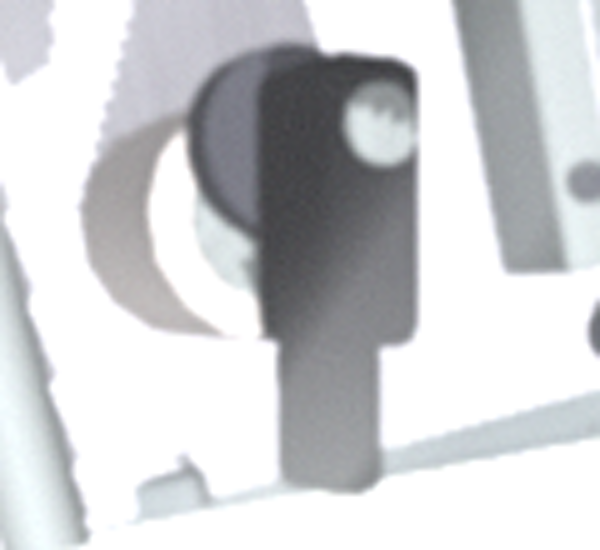

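Run:
```python
from h import *
K,T=load('w12'); D,o=deck(); g=lambda p:((p[0]+.5)/5-.5+150,(p[1]+.5)/5-.5+75)
def on(p,z):
    oo,d=ray(K,T,g(p)); oo=D.inv().apply(oo-o); d=D.inv().apply(d); return (oo+d*(z/1e3-oo[2])/d[2])*1e3
for n,a,b,z in [('wide R',(416,90),(415,325),81),('nose R',(379,355),(380,465),81),('wide L',(260,100),(261,325),53),('nose L',(281,350),(283,465),53)]:
    A,B=on(a,z),on(b,z); v=B-A; print(n,np.round(A,1),np.round(B,1),'q',np.arctan2(v[1],v[0]))
print(on((382,122),84))
```

```text
wide R [49.8 -3.  81. ] [56.7 26.  81. ] q 1.337201653757559
nose R [62.6 28.6 81. ] [65.7 42.6 81. ] q 1.348406310003874
wide L [60.  -6.3 53. ] [67.3 23.8 53. ] q 1.3320064655036963
nose L [65.2 27.9 53. ] [68.8 44.  53. ] q 1.3476897729427817
[56.78707939  0.13485356 84.        ]
```

```bash
python3 -c "
from workcell import env,get_state
print(env.hand_in()); print(get_state()['clock'])"
```

```text
the job is handed in; nothing more can be done
None
the job is handed in; nothing more can be done
```

I set the guide to the plug gauge, drew the gauge out along the rail past the roller, pressed it home in both rack clips, and handed the job in at about 37 s.

- **Seating and setting:** I laid the barrel on deck and rail by its handle. I then turned the wing from q ≈ 0.20 to the calculated contact angle of 1.32, with the tool stopping at 1.33. I could not feel the contact as a torque step: the readings stayed at the level of the eccentric's own friction.
- **Drawing out:** the gauge slid with about 3 N of drag. From the tool position and my grip on the handle, the barrel centre reached about deck y = 69 mm while still on deck and rail. I then drew it further out, clear of wing and roller.
- **Roller, last check:** the last wrist picture gives q ≈ 1.33 to 1.35, a gap of about 39.7 to 39.9 mm, inside the 39 to 41.5 mm allowed. A gap under 40 mm is slightly less than the barrel, so I take it as measuring error of about 0.02 rad.
- **Rack:** when pressed, the force swung from -8 N to +10 N within 0.3 mm, so the barrel was on the clip floors. Pictures after release show it centred and parallel, with its ends on the predicted points.
- **Bystanders:** in the last top view, by eye, the things in view stand where they were. The arm hid part of the bench, including most of the label roll, and I did not measure them.

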